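# Clear and load the sampler bay behind its push-button retainer

### The arm

A 6-joint arm with a two-finger parallel gripper is mounted at the origin on the work surface. World frame = base frame: x ahead of the robot, y to its left, z up, the work surface at z = 0. Lengths are in mm, angles in rad, forces in N, time in s.
With the tool pointing down it reaches from about 375 to 925 mm from the base axis. Payload 5.7 kg.
Tool frame: the origin (TCP) lies midway between the tips of the shut fingers; the grasp point (between the pads) lies arm.tcp_to_grasp behind it (arm.tcp_to_grasp is the distance from the TCP to the grasp point, in mm); z points along the fingers, y is the direction in which the jaws open and shut (so a half turn about z gives the same grasp; the last joint's range is limited). The gripper opens to 88 mm and grips with 3 to 60 N. Pads are 20 mm wide; open, the fingers measure 115 mm over their backs; the gripper's body (75 mm by 178 mm) begins 61 mm behind the grasp point.
Start: joints at [1.098, 0.359, 1.51, -0, 1.272, -0.115], TCP at [210.119, 561.972, 222.623] pointing down, gripper open.
Joint ranges: [-2.97, 2.97], [-1.01, 2.36], [0.21, 2.38], [-0.96, 4.11], [0.2, 2.71], [-2.98, 2.98]. Speed limits (rad/s): [2.39, 2.39, 3.14, 3.14, 3.14, 3.14].

### API

Orientations are given as a unit quaternion [x, y, z, w].
In Python, from cell import arm gives the robot as it stands. The module is installed in compiled form; this text tells all that it offers.
- The arm moves only by the tool move_arm, never from a script. Its argument "rows" is a list of rows, each a list of 7 numbers: the turn, a rotation vector about the tool's x, y, z in degrees, then the shift along the tool's x, y, z in cm, then the gripper command: -1 is shut, 1 is fully open, values between are in proportion. A call has 1 to 5 rows; each row is the pose to reach, as a shift and turn from the pose commanded when the call began, along the tool's axes at that moment; what a row does not reach only later rows make up. A row lasts 1/12 s, in which the tool goes at most 41.7 mm and 7.16 degrees, less where a joint would pass 70% of its speed; a pose out of reach is approached as far as the arm can. A call with a gripper value outside its range is refused whole. The fingers move at their own pace and stop on an object; the grip force is fixed at half the most. Time passes only in rows, so rows that repeat a pose let the fingers close. It gives the time, the measured TCP pose, the force and the opening at its end, in the units of the state.
- arm.state(): the state, without advancing time (a new reading comes with each control period).
- arm.capture(name): name is "scene" or "top"; returns the picture (384x512x3 uint8, red, green, blue); there is no depth.
- arm.camera_info(name): a dict with "vfov" (degrees; the focal length in pixels is half the picture's height over the tangent of half this angle, whatever the lens; pixels are square), "cx", "cy" (the principal point, pixels), "position" and "orientation" of the camera in the world. Camera axes: x right, y up, looking along -z (the intrinsics and any distortion apply to the point x, -y, -z); pixel columns grow to the right and rows downward; lengths in mm; the calibration is good to about 2 mm. A picture is of the moment at which its call begins. camera_info takes no time and is no camera call.
- arm.finish_job(): hands the job in, once; it reports no verdict.
The state is a dict: "time": time; "q": joint angles; "joint_vel": joint speeds; "joint_torque": joint torques, N m; "tcp_pos": TCP position; "ee_rot": TCP orientation; "force": force on the tool from outside, world axes, zero at the start; "wrist_torque": the same for the moment, N m; "opening": opening from 0.0 (shut) to 1.0 (fully open).
Only numpy, scipy, OpenCV 4.12 (cv2) and the standard library are available. Lean on these libraries where they do the work, as an engineer would, in place of code of your own. Each camera call takes 0.05 s, during which the arm holds its last target. There are 200 camera calls.

### The job

Squeeze the red button on the loading bay's retainer and slide it out until the button pops fully into the open (green) hole, then wipe every red shard off the deck into the gutter in front with the scraper - they are sharp, so keep the fingers off them - and stand the scraper back on its green mat. Then stack all the grey totes in one pile on the yellow outline, each turned end for end against the one below so that it stands on it and does not nest. Finally squeeze the button again and slide the retainer back until the button pops into the closed (yellow) hole, leaving the other things on the bench where they are.

Things in the scene. Friction and masses are not known exactly. Their poses are not given: they have to be found in the camera images.
- station: Fixed loading bay, yawed at most 0.15 rad. Origin on the table under the middle of the yellow outline; x to its back (retainer side, away from the robot), y to the robot's left. Flat grey deck, top at 45 mm: x -60 to 80, y -70 to 115 mm; open front (-x) edge over the gutter, 10 mm upstand behind (x 80 to 85). Blue fixed fence, 60 mm tall, face at y -62.
- bay (a point): Centre of the yellow outline (112 x 70 mm, long side along station y) painted on the deck, at deck height 45 mm: the stack stands here, totes' long side along station y.
- gutter (a point): Middle of the floor of the black gutter below the deck's front edge: station x -126 to -60 mm, y -70 to 115 mm; floor 6 mm, front wall 41 mm, end walls 51 mm above the table.
- retainer (a joint): Retainer slide, m along station +y: 0 in the closed hole (yellow surround), 0.040 in the open hole (green); range -0.003 to 0.048. 30 mm square steel tube at station x 125 to 155 mm with a blue paddle across the deck, 107 mm high, inner face at station y 62 mm closed, 102 open. 1.5 N friction; locked while the button is out in a hole.
- button (a joint): Red sprung button on the tube's back side, poking out through a slotted plate: 0 = out in a hole (locked), 0.009 = fully pressed. Must be in more than 8 mm (7 N) to slide; between the holes the plate holds it in; it pops out by itself within 3 mm of a hole. Squeeze tube and button between the fingers from above, along station x, and slide while squeezing.
- retainer_grip (a point): Middle of the squeeze on tube and button: station x 145.5 mm, y 115 mm + retainer slide, 68 mm above the table. The pinch along station x is 50 mm wide with the button out, 41 mm pressed. Moves with the retainer. Open fingers (66 mm inside) have room down to 46 mm above the table; free above.
- button_cap (a point): Middle of the red button's 12 mm wide flat end face; it points to station +x and moves with button and retainer.
- scraper: Yellow scraper block on a black rubber foot, 62 mm tall, 160 g; origin at the centre of its underside. Foot 48 (x) x 100 (y) x 16 mm tall (a yellow cap on it reaches 21 mm); the grip above is 26 mm thick (x), 70 mm long (y): take it across x near the top. It stands upright on its mat.
- mat: Fixed green mat for the scraper, 60 (x) x 130 (y) x 4 mm thick, origin at the centre of its underside; the scraper's y lies along its y.
- tote1: Light grey stack-nest tote, 110 (x) x 68 (y) x 50 mm tall, 150 g, origin under its centre. Tapered; grip across y on the vertical rim band, 28 to 50 mm up. +x end orange (middle ledge, slot below), -x end grey (2 white corner ledges). On a tote turned the other way (orange over grey) it stands 44 mm higher, 4 mm play each way; same way round it nests, 22 mm higher: wrong. May be absent.
- tote2: Light grey stack-nest tote, 110 (x) x 68 (y) x 50 mm tall, 150 g, origin under its centre. Tapered; grip across y on the vertical rim band, 28 to 50 mm up. +x end orange (middle ledge, slot below), -x end grey (2 white corner ledges). On a tote turned the other way (orange over grey) it stands 44 mm higher, 4 mm play each way; same way round it nests, 22 mm higher: wrong. May be absent.
- tote3: Light grey stack-nest tote, 110 (x) x 68 (y) x 50 mm tall, 150 g, origin under its centre. Tapered; grip across y on the vertical rim band, 28 to 50 mm up. +x end orange (middle ledge, slot below), -x end grey (2 white corner ledges). On a tote turned the other way (orange over grey) it stands 44 mm higher, 4 mm play each way; same way round it nests, 22 mm higher: wrong. May be absent.
- tote4: Light grey stack-nest tote, 110 (x) x 68 (y) x 50 mm tall, 150 g, origin under its centre. Tapered; grip across y on the vertical rim band, 28 to 50 mm up. +x end orange (middle ledge, slot below), -x end grey (2 white corner ledges). On a tote turned the other way (orange over grey) it stands 44 mm higher, 4 mm play each way; same way round it nests, 22 mm higher: wrong. May be absent.
- shard1: Sharp red plastic shard, 26 x 18 x 8 mm, 12 g, lying on the deck at the start; origin at the centre of its underside. May be absent.
- shard2: Sharp red plastic shard, 26 x 18 x 8 mm, 12 g, lying on the deck at the start; origin at the centre of its underside. May be absent.
- shard3: Sharp red plastic shard, 26 x 18 x 8 mm, 12 g, lying on the deck at the start; origin at the centre of its underside. May be absent.
- shard4: Sharp red plastic shard, 26 x 18 x 8 mm, 12 g, lying on the deck at the start; origin at the centre of its underside. May be absent.
- shard5: Sharp red plastic shard, 26 x 18 x 8 mm, 12 g, lying on the deck at the start; origin at the centre of its underside. May be absent.
- vialrack: White rack with vials, 110 x 50 x 48 mm; bystander, leave it alone.
- reagent: Reagent bottle with blue cap, 56 mm wide, 100 mm tall; bystander, leave it alone.
There are look-alikes about, which are no part of the job. Several things look just like the scraper: the one meant starts farthest to the robot's left.

How it is judged:
By the outcome, as a careful person would: the job done as asked, in the order asked, and still so for the second after the job is handed in, with the robot touching nothing.
Of tote1, tote2, tote3, tote4 only 3 to 4 are there at a start; the rules pass over those that are not, and their reading is None.
Of shard1, shard2, shard3, shard4, shard5 only 3 to 5 are there at a start; the rules pass over those that are not, and their reading is None.
At some moment in a run one of scraper, tote1, tote2, tote3, tote4 may be knocked a few centimetres aside while the robot is not near it.
It also fails if it takes over 210 s, if anything falls off the work surface, if the arm or the gripper's body presses on something with over 40 N, if the wrist force passes 120 N, or if a joint passes its speed limit or range.

## Working session

There is one attempt and no reset: what is moved stays moved. The work goes in short steps, Python scripts to look and compute and a tool call to move; the robot and the scene stay as the last step left them, time stands still between calls to the robot, and variables do not carry over. Pictures are saved under pics/ and viewed, about 12 in all and at most 16, crops included, and the job is handed in when it is done.

Besides the shell and the picture viewer there is one more tool, called after "Call:" as name(argument=value, ...) on one line, values as JSON. move_arm: Moves the arm, as the interface text tells. Its arguments: {"type":"object","properties":{"rows":{"type":"array"}},"required":["rows"]}

```bash
mkdir -p pics; cat > h.py <<'E'
import numpy as np, cv2
from scipy.spatial.transform import Rotation as R
from cell import arm
def snap(n,f):
    im=arm.capture(n); cv2.imwrite(f'pics/{f}.png',im[:,:,::-1]); return im
def crop(f,o,x0,y0,x1,y1,s):
    im=cv2.imread(f'pics/{f}.png')[y0:y1,x0:x1]; cv2.imwrite(f'pics/{o}.png',cv2.resize(im,None,fx=s,fy=s,interpolation=cv2.INTER_CUBIC))
def K(n):
    c=arm.camera_info(n); f=192/np.tan(np.radians(c['vfov'])/2)
    return c,f,np.array(c['position']),R.from_quat(c['orientation']).as_matrix()
def pix2w(n,u,v,z):
    c,f,p,M=K(n); d=M@np.array([(u-c['cx'])/f,-(v-c['cy'])/f,-1]); return p+d*(z-p[2])/d[2]
def w2pix(n,P):
    c,f,p,M=K(n); q=M.T@(np.array(P,float)-p); return np.array([c['cx']+f*q[0]/-q[2], c['cy']-f*q[1]/-q[2]])
E
python3 - <<'E'
from h import *
for n in('scene','top'):
    snap(n,n+'0'); print(arm.camera_info(n))
print(arm.state(), arm.tcp_to_grasp)
for n in('scene','top'): crop(n+'0',n+'0b',0,0,512,384,1.56)
E
```

```text
{'vfov': 57.931107925588165, 'cx': 248.26287051954486, 'cy': 199.45958328540885, 'position': array([ 993.2500357 ,  373.48121099, 1010.66900401]), 'orientation': array([0.10379417, 0.24695079, 0.87995601, 0.39232575])}
{'vfov': 49.40884122534942, 'cx': 255.49673412597926, 'cy': 187.53116956181523, 'position': array([ 388.5713285 ,    5.1539196 , 1140.69366174]), 'orientation': array([-0.05984949,  0.06844188,  0.70724551, -0.70109738])}
{'time': 0.1, 'q': array([ 1.09790139e+00,  3.59393532e-01,  1.51129714e+00, -2.56483899e-05,
        1.27252181e+00, -1.15135853e-01]), 'joint_vel': array([ 0.00082003, -0.0015151 , -0.00314981, -0.00054616, -0.00129147,
        0.00101494]), 'joint_torque': array([-3.27219950e-04, -5.16364610e+01, -2.71403396e+01,  6.76871999e-02,
        2.76510516e-02, -5.65258279e-05]), 'tcp_pos': array([209.8592394 , 561.44453219, 221.92744884]), 'ee_rot': array([ 1.77923329e-01,  9.84044020e-01, -7.78710368e-04, -2.22982162e-04]), 'force': array([0.2087174 , 0.31099987, 0.25922966]), 'wrist_torque': array([-0.09555575, -0.00107873, -0.02458914]), 'opening': 1.0003219858556918} 18.700000000000003
```

View pics/top0b.png

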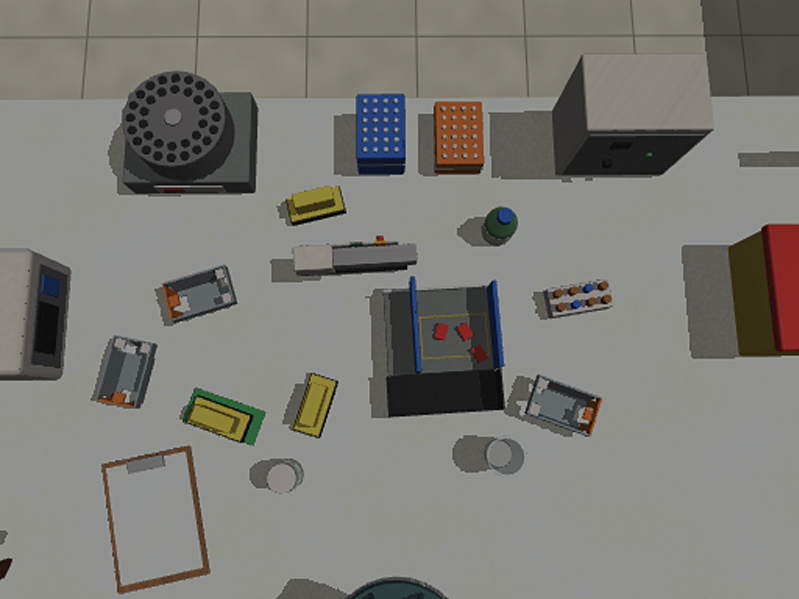

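View pics/scene0b.png

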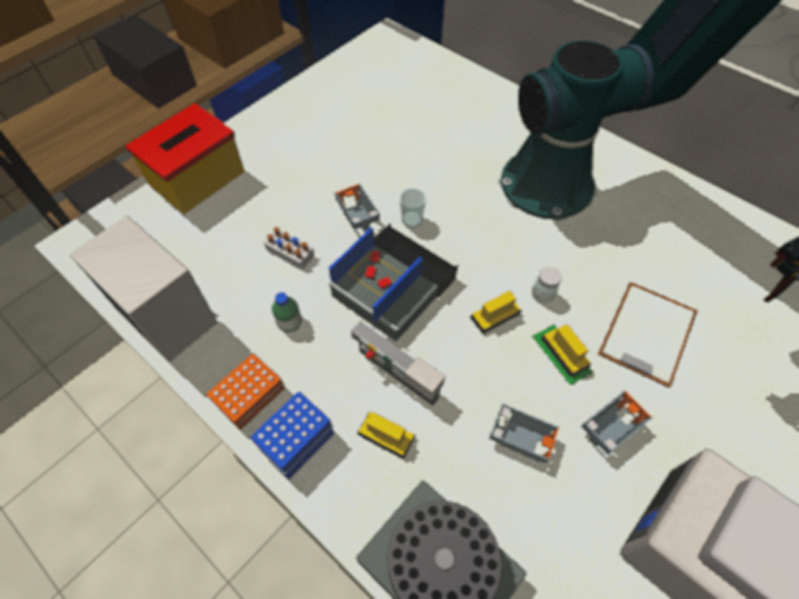

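```bash
python3 - <<'E'
from h import *
crop('top0','c1',170,145,395,285,3.5)
crop('top0','c2',55,160,245,290,4)
E
```

```text
(no output)
```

View pics/c1.png

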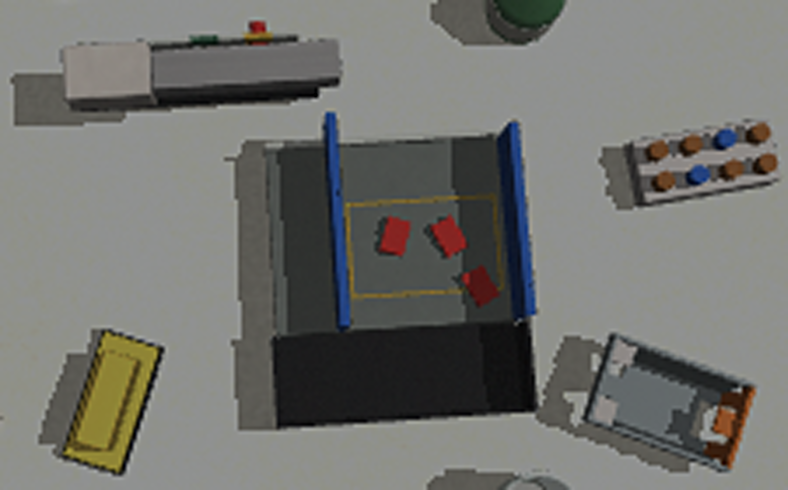

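View pics/c2.png

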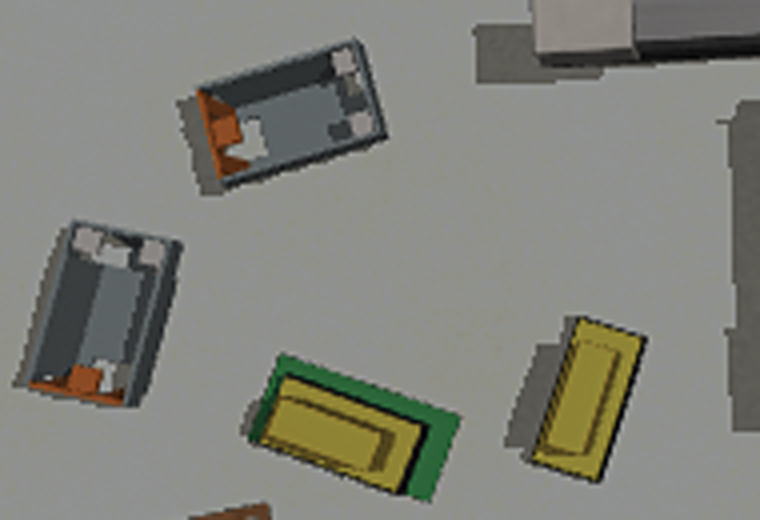

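```bash
cat > m.py <<'E'
from h import *
np.set_printoptions(precision=1,suppress=True)
def P1(l,z): return np.array([pix2w('top',170+u/3.5,145+v/3.5,z) for u,v in l])
def P2(l,z): return np.array([pix2w('top',55+u/4,160+v/4,z) for u,v in l])
E
python3 - <<'E'
from m import *
# corners order: two at +axis end first a,b then c,d
def rect(n,q):
    a,b,c,d=q[:,:2]; e1=(a+b)/2-(c+d)/2; e2=(a+d)/2-(b+c)/2
    print(n,'c',(a+b+c+d)/4,'L',np.hypot(*e1),'W',np.hypot(*e2),'yaw+x',np.arctan2(e1[1],e1[0]),'perp',np.arctan2(e2[1],e2[0]))
# outline: y+ end (left): TL,BL ; right BR,TR
rect('out',P1([(346,204),(352,297),(502,290),(497,196)],45))
q=P1([(275,335),(533,318)],45)[:,:2];print('deckfront',q,np.hypot(*(q[0]-q[1])), 'yaw',np.arctan2(*(-(q[0]-q[1])*[1,-1])))
rect('A',P2([(196,92),(222,188),(386,136),(358,40)],50))
rect('B',P2([(30,383),(138,406),(182,242),(72,222)],50))
rect('C',P1([(754,387),(730,470),(585,418),(613,335)],50))
rect('mat',P2([(280,355),(251,440),(432,501),(461,415)],4))
rect('scrcap',P2([(286,378),(258,440),(402,494),(425,424)],25))
rect('grip',P2([(277,396),(262,442),(376,474),(390,432)],66))
print('shards',P1([(395,236),(449,236),(481,286)],53))
E
```

```text
out c [ 514.2 -102.8] L 113.86260146498049 W 70.8874374424582 yaw+x 1.6123022538038572 perp 0.03327908101635342
deckfront [[ 448.9   10.2]
 [ 459.8 -182.8]] 193.38581804654237 yaw 0.05624768643831042
A c [589.1 329.2] L 111.2680772562231 W 67.96600595994573 yaw+x 1.8828232290897846 perp 0.3100409585456713
B c [459.3 442.6] L 106.40765853300597 W 72.53978176127005 yaw+x 2.944249477965487 perp 1.3701155846268906
C c [ 396.7 -281.1] L 110.72157660443291 W 64.23862780449124 yaw+x -1.9289187340250589 perp -0.35964962253882465
mat c [384.4 289.9] L 128.55145412383422 W 58.42635774269885 yaw+x 1.2474888786405822 perp -0.2976645465519995
scrcap c [380.5 293.1] L 99.21508065429798 W 44.80275500841682 yaw+x 1.2315170311943673 perp -0.34055990068348513
grip c [379.6 292.8] L 75.3492447371754 W 28.276754353231187 yaw+x 1.2780816184974513 perp -0.2855828897647753
shards [[ 521.4  -80.2   53. ]
 [ 521.  -120.7   53. ]
 [ 483.4 -143.6   53. ]]
```

```bash
cat >> m.py <<'E'
S0=np.array([514.2,-102.8]); SY=0.042
def st(x,y,z,S=None,yaw=None):
    S=S0 if S is None else S; t=SY if yaw is None else yaw
    return np.array([S[0]+x*np.cos(t)-y*np.sin(t),S[1]+x*np.sin(t)+y*np.cos(t),z])
def overlay(n,f,o,box,s,polys):
    x0,y0,x1,y1=box; im=cv2.resize(cv2.imread(f'pics/{f}.png')[y0:y1,x0:x1],None,fx=s,fy=s,interpolation=cv2.INTER_CUBIC)
    for pts,col in polys:
        q=np.array([(w2pix(n,p)+.5-[x0,y0])*s for p in pts])
        cv2.polylines(im,[np.int32(q*8).reshape(-1,1,2)],True,col,1,cv2.LINE_AA,3)
    cv2.imwrite(f'pics/{o}.png',im); return im
def model(sl=0):
    r=lambda a,b,c,d,z:[st(a,c,z),st(b,c,z),st(b,d,z),st(a,d,z)]
    return [(r(-35,35,-56,56,45),(0,255,255)),(r(-60,80,-70,115,45),(255,255,255)),(r(-126,-60,-70,115,45),(255,0,255)),
     (r(125,155,60,200,83),(0,255,0)),(r(155,168,109+sl,121+sl,68),(255,255,0)),([st(-60,62+sl,107),st(80,62+sl,107)],(255,128,0))]
E
python3 - <<'E'
from m import *
a=overlay('top','top0','x',(230,145,335,275),4.6,model())
b=overlay('scene','scene0','y',(200,130,310,265),4.4,model())
h=598; b=cv2.resize(b,None,fx=.7,fy=.7); c=np.zeros((598,a.shape[1]+b.shape[1]+0,3),np.uint8); c[:a.shape[0],:a.shape[1]]=a; c[:b.shape[0],a.shape[1]:]=b
print(c.shape); cv2.imwrite('pics/ov.png',c[:,:800] if c.shape[1]>800 else c)
E
```

```text
(598, 822, 3)
```

View pics/ov.png

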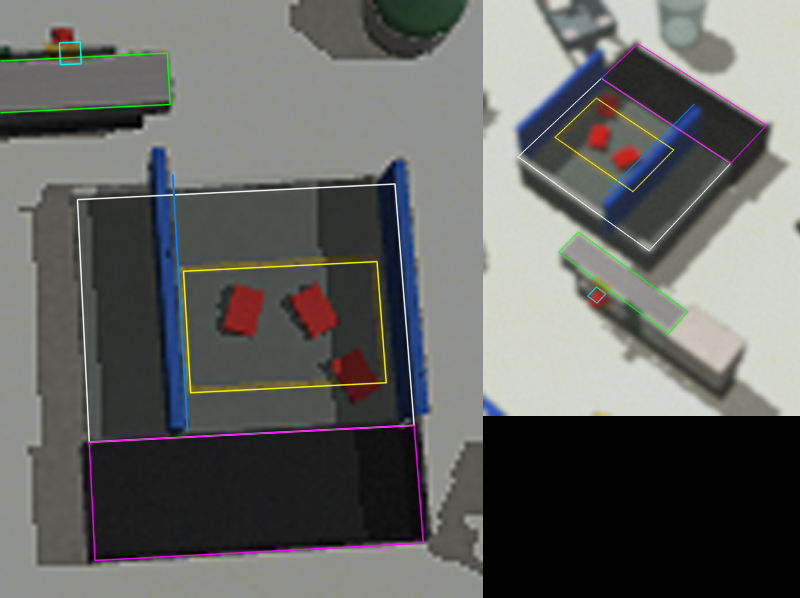

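```bash
sed -i 's/SY=0.042/SY=0.05/' m.py; cat >> m.py <<'E'
def cur():
    s=arm.state(); y=R.from_quat(s['ee_rot']).as_matrix()[:,1]; p=s['tcp_pos']+[0,0,.7]
    return np.r_[p,np.arctan2(y[1],y[0])]
def plan(*T,start=None):
    c=cur() if start is None else np.array(start,float)
    for t in T:
        t=np.array(t,float); d=t-c
        n=max(1,int(np.ceil(max(np.linalg.norm(d[:3])/205,abs(np.degrees(d[3]))/35-1e-6))))
        print('->',t)
        for k in range(n):
            s=c+d*k/n; ps=s[3]; m=d/n
            sx=m[0]*-np.sin(ps)+m[1]*np.cos(ps); sy=m[0]*np.cos(ps)+m[1]*np.sin(ps)
            r=max(np.linalg.norm(m[:3])/41.6,abs(np.degrees(m[3]))/7.1)
            print('  rz %.1f  sh %.2f %.2f %.2f  rows %.1f'%(-np.degrees(m[3]),sx/10,sy/10,-m[2]/10,r))
        c=t
E
python3 - <<'E'
from m import *
print(cur()); plan((653.5,20.5,160,.05),(653.5,20.5,49,.05))
E
```

```text
[209.9 561.4 222.6   1.2]
-> [653.5  20.5 160.    0.1]
  rz 16.7  sh -15.12 -8.78 1.57  rows 4.2
  rz 16.7  sh -17.01 -4.08 1.57  rows 4.2
  rz 16.7  sh -17.46 0.97 1.57  rows 4.2
  rz 16.7  sh -16.45 5.93 1.57  rows 4.2
-> [653.5  20.5  49.    0.1]
  rz -0.0  sh 0.00 0.00 11.10  rows 2.7
```

Call:
move_arm(rows=[[0, 0, 16.7, -15.12, -8.78, 1.57, 0.5], [0, 0, 16.7, -15.12, -8.78, 1.57, 0.5], [0, 0, 16.7, -15.12, -8.78, 1.57, 0.5], [0, 0, 16.7, -15.12, -8.78, 1.57, 0.5], [0, 0, 16.7, -15.12, -8.78, 1.57, 0.5]])

```text
time: 0.52
tcp_pos: [323.2, 422.1, 206.0]
ee_rot: [0.32, 0.947, -0.002, 0.001]
force: [-0.2, -0.3, 0.7]
opening: 0.749
```

Call:
move_arm(rows=[[0, 0, 16.7, -17.01, -4.08, 1.57, 0.5], [0, 0, 16.7, -17.01, -4.08, 1.57, 0.5], [0, 0, 16.7, -17.01, -4.08, 1.57, 0.5], [0, 0, 16.7, -17.01, -4.08, 1.57, 0.5], [0, 0, 16.7, -17.01, -4.08, 1.57, 0.5]])

```text
time: 0.93
tcp_pos: [434.8, 287.6, 190.7]
ee_rot: [0.455, 0.891, -0.001, 0.001]
force: [0.2, 0.4, 0.4]
opening: 0.748
```

Call:
move_arm(rows=[[0, 0, 16.7, -17.46, 0.97, 1.57, 0.5], [0, 0, 16.7, -17.46, 0.97, 1.57, 0.5], [0, 0, 16.7, -17.46, 0.97, 1.57, 0.5], [0, 0, 16.7, -17.46, 0.97, 1.57, 0.5], [0, 0, 16.7, -17.46, 0.97, 1.57, 0.5]])

```text
time: 1.35
tcp_pos: [546.3, 152.4, 175.1]
ee_rot: [0.579, 0.815, -0.0, 0.001]
force: [-0.4, -0.4, 1.2]
opening: 0.749
```

Call:
move_arm(rows=[[0, 0, 16.7, -16.45, 5.93, 1.57, 0.5], [0, 0, 16.7, -16.45, 5.93, 1.57, 0.5], [0, 0, 16.7, -16.45, 5.93, 1.57, 0.5], [0, 0, 16.7, -16.45, 5.93, 1.57, 0.5], [0, 0, 16.7, -16.45, 5.93, 1.57, 0.5]])

```text
time: 1.77
tcp_pos: [656.9, 16.7, 159.2]
ee_rot: [0.691, 0.723, 0.0, 0.002]
force: [0.1, -0.5, -0.7]
opening: 0.747
```

```bash
python3 - <<'E'
from m import *
np.set_printoptions(precision=3,suppress=True)
s=arm.state();print(s['time'],cur(),s['q'],s['opening'],s['force']); plan((653.5,20.5,100,.05),(653.5,20.5,49,.05))
snap('top','top1'); snap('scene','scene1')
E
```

```text
1.7667 [656.878  16.665 159.857   0.045] [-0.079  0.495  1.452 -0.002  1.192 -0.123] 0.7471916941967364 [ 0.138 -0.47  -0.684]
-> [653.5   20.5  100.     0.05]
  rz -0.3  sh 0.40 -0.32 5.99  rows 1.4
-> [653.5   20.5   49.     0.05]
  rz -0.0  sh 0.00 0.00 5.10  rows 1.2
```

Call:
move_arm(rows=[[0, 0, 0, 0.4, -0.32, 5.5, 0.5], [0, 0, 0, 0.4, -0.32, 5.5, 0.5], [0, 0, 0, 0.4, -0.32, 5.5, 0.5], [0, 0, 0, 0.4, -0.32, 5.5, 0.5]])

```text
time: 2.2
tcp_pos: [647.8, 26.6, 104.4]
ee_rot: [0.69, 0.724, -0.001, -0.001]
force: [-0.0, -1.1, 0.6]
opening: 0.757
```

```bash
python3 - <<'E'
from m import *
np.set_printoptions(precision=3,suppress=True)
snap('scene','scene1');s=arm.state();print(s['time'],cur()); plan((653.5,20.5,49,.05))
crop('scene1','sc1',190,140,330,270,5)
E
```

```text
2.25 [649.243  26.193 106.317   0.049]
-> [653.5   20.5   49.     0.05]
  rz -0.1  sh -0.59 0.40 5.73  rows 1.4
```

View pics/sc1.png

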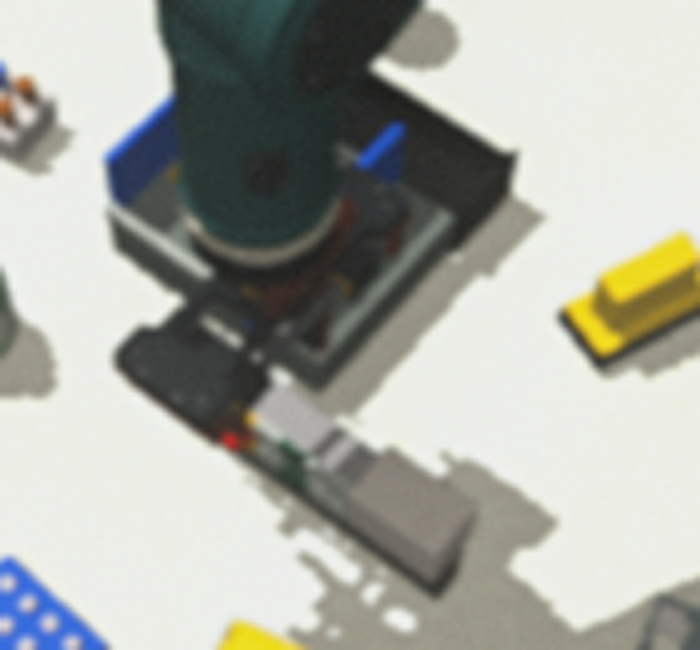

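Call:
move_arm(rows=[[0, 0, 0, 0, 0, 0, 0.5], [0, 0, 0, 0, 0, 0, 0.5], [0, 0, 0, 0, 0, 0, 0.5], [0, 0, 0, 0, 0, 0, 0.5]])

```text
time: 2.58
tcp_pos: [650.3, 24.5, 105.9]
ee_rot: [0.69, 0.724, 0.0, 0.001]
force: [0.3, -0.2, -0.3]
opening: 0.752
```

```bash
python3 - <<'E'
from m import *
np.set_printoptions(precision=3,suppress=True)
s=arm.state();print(s['time'],cur(),s['joint_vel']); plan((653.5,20.5,49,.05))
# button position in scene pic (undisturbed first pics): sub check
print(w2pix('scene',st(172,115,68)),w2pix('top',st(172,115,68)))
im=cv2.imread('pics/top0.png').astype(int); m=(im[:,:,2]>90)&(im[:,:,1]<60)&(im[:,:,0]<70); ys,xs=np.where(m[145:175,230:260]); print(xs.mean()+230,ys.mean()+145,len(xs))
im=cv2.imread('pics/scene0.png').astype(int); m=(im[:,:,2]>150)&(im[:,:,1]<80)&(im[:,:,0]<80); ys,xs=np.where(m[215:245,225:250]); print(xs.mean()+225,ys.mean()+215,len(xs))
E
```

```text
2.5833 [650.308  24.503 106.569   0.047] [-0.003  0.006  0.006  0.001 -0.003  0.001]
-> [653.5   20.5   49.     0.05]
  rz -0.2  sh -0.41 0.30 5.76  rows 1.4
[234.609 227.614] [244.01  152.533]
243.5 153.14285714285714 14
236.3 226.5 10
```

Call:
move_arm(rows=[[0, 0, 0, -0.4, 0.3, 3, 0.5], [0, 0, 0, -0.4, 0.3, 5.7, 0.5], [0, 0, 0, -0.4, 0.3, 5.7, 0.5], [0, 0, 0, -0.4, 0.3, 5.7, 0.5], [0, 0, 0, -0.4, 0.3, 5.7, 0.5]])

```text
time: 3.0
tcp_pos: [653.5, 20.5, 48.9]
ee_rot: [0.69, 0.724, 0.0, 0.0]
force: [0.5, 0.4, 0.8]
opening: 0.748
```

Call:
move_arm(rows=[[0, 0, 0, 0, 0, 0, -1], [0, 0, 0, 0, 0, 0, -1], [0, 0, 0, 0, 0, 0, -1], [0, 0, 0, 0, 0, 0, -1], [0, 0, 0, 0, 0, 0, -1]])

```text
time: 3.42
tcp_pos: [654.4, 20.5, 49.5]
ee_rot: [0.69, 0.724, 0.001, 0.001]
force: [2.5, -0.0, 6.2]
opening: 0.464
```

Call:
move_arm(rows=[[0, 0, 0, 0, 0, 0, -1], [0, 0, 0, 0, 0, 0, -1], [0, 0, 0, 0, 0, 0, -1], [0, 0, 0, 0, 0, 0, -1], [0, 0, 0, 0, 0, 0, -1]])

```text
time: 3.83
tcp_pos: [654.4, 20.5, 49.4]
ee_rot: [0.69, 0.724, 0.001, 0.001]
force: [1.9, 0.2, 5.3]
opening: 0.464
```

Call:
move_arm(rows=[[0, 0, 0, 0.8, 0, 0, -1], [0, 0, 0, 1.6, 0, 0, -1], [0, 0, 0, 2.4, 0, 0, -1], [0, 0, 0, 3.2, 0, 0, -1], [0, 0, 0, 4.0, 0, 0, -1]])

```text
time: 4.25
tcp_pos: [652.2, 60.2, 49.4]
ee_rot: [0.69, 0.724, 0.001, 0.001]
force: [1.2, -1.8, 6.9]
opening: 0.464
```

Call:
move_arm(rows=[[0, 0, 0, 0, 0, 0, -1], [0, 0, 0, 0, 0, 0, -1], [0, 0, 0, 0, 0, 0, -1], [0, 0, 0, 0, 0, 0, -1]])

```text
time: 4.58
tcp_pos: [652.2, 61.0, 49.4]
ee_rot: [0.69, 0.724, 0.001, 0.001]
force: [2.0, 1.2, 6.6]
opening: 0.46
```

Call:
move_arm(rows=[[0, 0, 0, 0, 0, 0, 0.3], [0, 0, 0, 0, 0, 0, 0.5], [0, 0, 0, 0, 0, 0, 0.5], [0, 0, 0, 0, 0, 0, 0.5]])

```text
time: 4.92
tcp_pos: [650.7, 60.5, 48.2]
ee_rot: [0.69, 0.724, -0.0, -0.0]
force: [-0.6, -0.5, 0.1]
opening: 0.723
```

Call:
move_arm(rows=[[0, 0, 0, 0, 0, -4, 0.5], [0, 0, 0, 0, 0, -8, 0.5], [0, 0, 0, 0, 0, -12, 0.5], [0, 0, 0, 0, 0, -12, 0.5], [0, 0, 0, 0, 0, -12, 0.5]])

```text
time: 5.33
tcp_pos: [651.5, 60.4, 170.1]
ee_rot: [0.69, 0.724, 0.001, 0.001]
force: [-1.4, 0.8, -0.9]
opening: 0.746
```

```bash
python3 - <<'E'
from m import *
print(cur()); plan((380,293,150,1.25-1.5708),(380,293,39,1.25-1.5708))
E
```

```text
[651.5  60.4 170.8   0. ]
-> [380.  293.  150.   -0.3]
  rz 10.5  sh 12.26 -13.01 1.04  rows 4.3
  rz 10.5  sh 9.67 -15.03 1.04  rows 4.3
-> [380.  293.   39.   -0.3]
  rz -0.0  sh 0.00 0.00 11.10  rows 2.7
```

Call:
move_arm(rows=[[0, 0, 10.5, 12.26, -13.01, 1, 0.6], [0, 0, 10.5, 12.26, -13.01, 1, 0.6], [0, 0, 10.5, 12.26, -13.01, 1, 0.6], [0, 0, 10.5, 12.26, -13.01, 1, 0.6], [0, 0, 10.5, 12.26, -13.01, 1, 0.6]])

```text
time: 5.75
tcp_pos: [506.7, 178.6, 154.8]
ee_rot: [0.753, 0.658, -0.004, -0.003]
force: [-1.1, -0.4, -0.5]
opening: 0.802
```

Call:
move_arm(rows=[[0, 0, 10.5, 9.67, -15.03, 1, 0.6], [0, 0, 10.5, 9.67, -15.03, 1, 0.6], [0, 0, 10.5, 9.67, -15.03, 1, 0.6], [0, 0, 10.5, 9.67, -15.03, 1, 0.6], [0, 0, 10.5, 9.67, -15.03, 1, 0.6]])

```text
time: 6.17
tcp_pos: [372.9, 293.4, 145.6]
ee_rot: [0.81, 0.586, -0.004, -0.001]
force: [0.2, -0.8, 0.4]
opening: 0.795
```

Call:
move_arm(rows=[[0, 0, 0, 0, 0, 0, 0.2], [0, 0, 0, 0, 0, 0, 0.2], [0, 0, 0, 0, 0, 0, 0.2], [0, 0, 0, 0, 0, 0, 0.2]])

```text
time: 6.5
tcp_pos: [380.4, 292.3, 147.4]
ee_rot: [0.811, 0.585, -0.0, 0.0]
force: [0.7, -0.0, 0.6]
opening: 0.604
```

```bash
python3 - <<'E'
from m import *
print(cur()); plan((380,293,39,1.25-1.5708))
snap('top','top2');snap('scene','scene2')
a=overlay('top','top2','x',(55,140,335,280),2.85,model(40)[:1]+model(40)[-2:])
b=cv2.imread('pics/scene2.png')[130:280,200:400]; b=cv2.resize(b,None,fx=1.33,fy=1.33)
c=np.zeros((600,800,3),np.uint8); c[:a.shape[0],:a.shape[1]]=a; c[400:400+b.shape[0],:b.shape[1]]=b
d=cv2.resize(cv2.imread('pics/scene2.png')[205:260,215:300],None,fx=3.6,fy=3.6,interpolation=cv2.INTER_CUBIC); c[400:400+d.shape[0],300:300+d.shape[1]]=d
cv2.imwrite('pics/v2.png',c)
E
```

```text
[380.4 292.3 148.1  -0.3]
-> [380.  293.   39.   -0.3]
  rz 0.0  sh 0.06 -0.06 10.91  rows 2.6
```

View pics/v2.png

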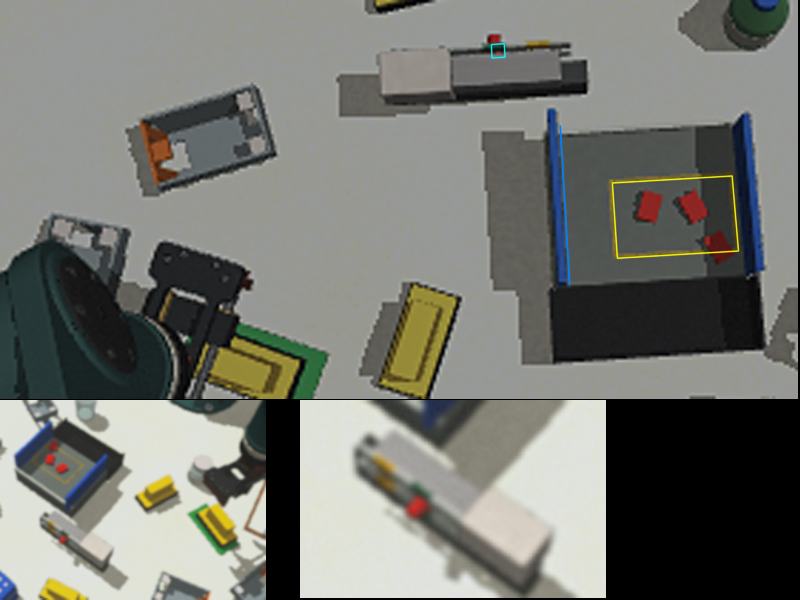

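Call:
move_arm(rows=[[0, 0, 0, 0.06, -0.06, 4, 0.2], [0, 0, 0, 0.06, -0.06, 8, 0.2], [0, 0, 0, 0.06, -0.06, 10.9, 0.2], [0, 0, 0, 0.06, -0.06, 10.9, 0.2], [0, 0, 0, 0.06, -0.06, 10.9, 0.2]])

```text
time: 7.02
tcp_pos: [378.5, 292.7, 37.9]
ee_rot: [0.811, 0.585, -0.002, -0.0]
force: [-0.3, -0.2, -0.2]
opening: 0.6
```

Call:
move_arm(rows=[[0, 0, 0, 0, 0, 0, -1], [0, 0, 0, 0, 0, 0, -1], [0, 0, 0, 0, 0, 0, -1], [0, 0, 0, 0, 0, 0, -1], [0, 0, 0, 0, 0, 0, -1]])

```text
time: 7.43
tcp_pos: [380.2, 294.4, 40.1]
ee_rot: [0.811, 0.586, 0.001, 0.0]
force: [1.4, -0.2, 7.5]
opening: 0.295
```

Call:
move_arm(rows=[[0, 0, 0, 0, 0, 0, -1], [0, 0, 0, 0, 0, 0, -1], [0, 0, 0, 0, 0, 0, -1], [0, 0, 0, 0, 0, 0, -1]])

```text
time: 7.77
tcp_pos: [380.2, 294.4, 40.1]
ee_rot: [0.81, 0.586, 0.001, 0.0]
force: [1.1, -0.9, 8.2]
opening: 0.295
```

```bash
python3 - <<'E'
from m import *
c=cur();print(c,arm.state()['tcp_pos'])
up=[c[0],c[1],170,c[3]]
h=st(53,-9,0);h2=st(53,49,0)
plan(up,[h[0],h[1],170,.05])
print(h,h2)
E
```

```text
[380.2 294.4  40.8  -0.3] [380.2 294.4  40.1]
-> [380.2 294.4 170.   -0.3]
  rz -0.0  sh 0.00 0.00 -12.92  rows 3.1
-> [ 567.6 -109.1  170.     0.1]
  rz -7.1  sh -10.81 10.15 -0.00  rows 3.6
  rz -7.1  sh -11.98 8.75 -0.00  rows 3.6
  rz -7.1  sh -12.96 7.21 -0.00  rows 3.6
[ 567.6 -109.1    0. ] [564.7 -51.2   0. ]
```

Call:
move_arm(rows=[[0, 0, 0, 0, 0, -4, -1], [0, 0, 0, 0, 0, -8, -1], [0, 0, 0, 0, 0, -12.9, -1], [0, 0, 0, 0, 0, -12.9, -1], [0, 0, 0, 0, 0, -12.9, -1]])

```text
time: 8.18
tcp_pos: [381.2, 295.2, 171.1]
ee_rot: [0.81, 0.586, 0.004, 0.0]
force: [-0.0, 0.7, -1.8]
opening: 0.297
```

Call:
move_arm(rows=[[0, 0, -7.1, -10.81, 10.15, 0, -1], [0, 0, -7.1, -10.81, 10.15, 0, -1], [0, 0, -7.1, -10.81, 10.15, 0, -1], [0, 0, -7.1, -10.81, 10.15, 0, -1], [0, 0, -7.1, -10.81, 10.15, 0, -1]])

```text
time: 8.6
tcp_pos: [442.5, 155.0, 166.1]
ee_rot: [0.774, 0.633, -0.001, 0.001]
force: [0.3, 0.1, -2.2]
opening: 0.294
```

Call:
move_arm(rows=[[0, 0, -7.1, -11.98, 8.75, 0, -1], [0, 0, -7.1, -11.98, 8.75, 0, -1], [0, 0, -7.1, -11.98, 8.75, 0, -1], [0, 0, -7.1, -11.98, 8.75, 0, -1], [0, 0, -7.1, -11.98, 8.75, 0, -1]])

```text
time: 9.02
tcp_pos: [506.0, 20.9, 166.3]
ee_rot: [0.733, 0.68, -0.001, 0.001]
force: [0.8, -0.4, -1.8]
opening: 0.294
```

Call:
move_arm(rows=[[0, 0, -7.1, -12.96, 7.21, 0, -1], [0, 0, -7.1, -12.96, 7.21, 0, -1], [0, 0, -7.1, -12.96, 7.21, 0, -1], [0, 0, -7.1, -12.96, 7.21, 0, -1], [0, 0, -7.1, -12.96, 7.21, 0, -1]])

```text
time: 9.43
tcp_pos: [568.6, -113.1, 166.2]
ee_rot: [0.689, 0.724, -0.0, 0.001]
force: [-0.7, 0.0, -1.2]
opening: 0.295
```

Call:
move_arm(rows=[[0, 0, 0, 0, 0, 0, -1], [0, 0, 0, 0, 0, 0, -1], [0, 0, 0, 0, 0, 0, -1], [0, 0, 0, 0, 0, 0, -1]])

```text
time: 9.77
tcp_pos: [565.7, -107.8, 167.4]
ee_rot: [0.688, 0.726, -0.0, -0.001]
force: [0.7, 0.4, -1.2]
opening: 0.295
```

```bash
python3 - <<'E'
from m import *
c=cur();s=arm.state();print(c,s['opening'],s['q']);h=st(51,-8,0); plan([h[0],h[1],110,.05],[h[0],h[1],83,.05])
e=st(-82,-8,0); plan([e[0],e[1],83,.05],start=[h[0],h[1],83,.05])
snap('top','top3'); crop('top3','t3',215,120,375,280,3.6)
E
```

```text
[ 565.7 -107.8  168.1    0.1] 0.29464284878974645 [-0.3  0.4  1.6  0.   1.1 -0.4]
-> [ 565.5 -108.2  110.     0.1]
  rz 0.2  sh -0.04 -0.02 5.81  rows 1.4
-> [ 565.5 -108.2   83.     0.1]
  rz -0.0  sh 0.00 0.00 2.70  rows 0.6
-> [ 432.7 -114.9   83.     0.1]
  rz -0.0  sh 0.00 -13.30 -0.00  rows 3.2
```

View pics/t3.png

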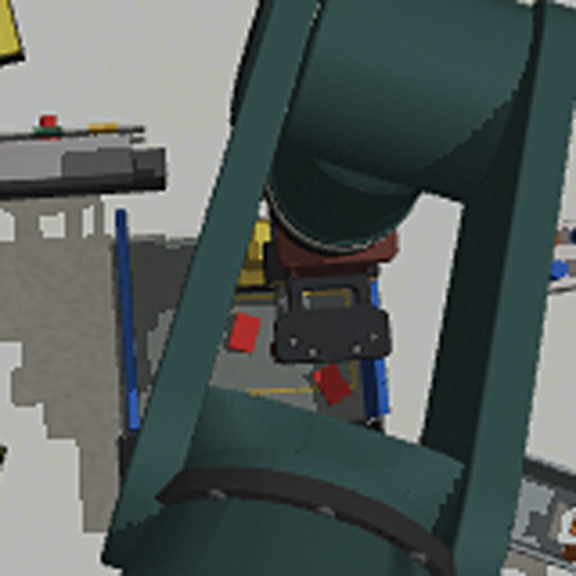

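Call:
move_arm(rows=[[0, 0, 0.2, -0.04, 0, 3, -1], [0, 0, 0.2, -0.04, 0, 6, -1], [0, 0, 0.2, -0.04, 0, 8, -1], [0, 0, 0.2, -0.04, 0, 8.5, -1], [0, 0, 0.2, -0.04, 0, 8.5, -1]])

```text
time: 10.23
tcp_pos: [565.5, -108.9, 82.3]
ee_rot: [0.689, 0.724, -0.001, -0.001]
force: [-0.2, -0.2, -1.7]
opening: 0.298
```

Call:
move_arm(rows=[[0, 0, 0, 0, 0, 0, -1], [0, 0, 0, 0, 0, 0, -1], [0, 0, 0, 0, 0, 0, -1], [0, 0, 0, 0, 0, 0, -1]])

```text
time: 10.57
tcp_pos: [567.2, -110.0, 83.5]
ee_rot: [0.69, 0.724, 0.0, 0.001]
force: [-0.6, -0.2, -1.5]
opening: 0.293
```

Call:
move_arm(rows=[[0, 0, 0, 0.15, 0, 0.1, -1], [0, 0, 0, 0.15, 0, 0.2, -1], [0, 0, 0, 0.15, 0, 0.2, -1], [0, 0, 0, 0.15, 0, 0.2, -1]])

```text
time: 10.9
tcp_pos: [566.9, -108.4, 81.0]
ee_rot: [0.69, 0.724, 0.0, 0.0]
force: [-0.6, 0.4, -0.1]
opening: 0.296
```

Call:
move_arm(rows=[[0, 0, 0, 0, -1, 0, -1], [0, 0, 0, 0, -2, 0, -1], [0, 0, 0, 0, -3, 0, -1], [0, 0, 0, 0, -4, 0, -1], [0, 0, 0, 0, -5, 0, -1]])

```text
time: 11.32
tcp_pos: [515.4, -111.0, 81.0]
ee_rot: [0.69, 0.724, -0.0, 0.0]
force: [0.7, 0.3, 0.5]
opening: 0.292
```

Call:
move_arm(rows=[[0, 0, 0, 0, -1, 0, -1], [0, 0, 0, 0, -2, 0, -1], [0, 0, 0, 0, -3, 0, -1], [0, 0, 0, 0, -4, 0, -1], [0, 0, 0, 0, -5, 0, -1]])

```text
time: 11.73
tcp_pos: [465.8, -113.4, 80.9]
ee_rot: [0.69, 0.724, -0.0, 0.0]
force: [1.6, 0.6, 0.5]
opening: 0.295
```

Call:
move_arm(rows=[[0, 0, 0, 0, -1, 0, -1], [0, 0, 0, 0, -2, 0, -1], [0, 0, 0, 0, -3, 0, -1], [0, 0, 0, 0, -3.3, 0, -1], [0, 0, 0, 0, -3.3, 0, -1]])

```text
time: 12.15
tcp_pos: [432.1, -114.7, 80.7]
ee_rot: [0.69, 0.724, -0.001, -0.001]
force: [-1.7, -0.6, 1.4]
opening: 0.296
```

Call:
move_arm(rows=[[0, 0, 0, 0, 0, -4, -1], [0, 0, 0, 0, 0, -8, -1], [0, 0, 0, 0, 0, -9, -1], [0, 0, 0, 0, 0, -9, -1]])

```text
time: 12.48
tcp_pos: [436.2, -116.0, 173.7]
ee_rot: [0.69, 0.724, 0.001, 0.003]
force: [-0.7, -0.8, -2.1]
opening: 0.295
```

```bash
python3 - <<'E'
from m import *
snap('scene','s4');c=cur();print(c)
snap('top','t4'); crop('s4','s4b',200,130,300,220,6)
h=st(51,49,0);plan([h[0],h[1],172,.05]); plan([380.2,294.4,172,-.33])
E
```

```text
[ 434.8 -115.4  172.5    0. ]
-> [562.7 -51.3 172.    0.1]
  rz -0.1  sh 5.71 13.21 -0.08  rows 3.5
-> [380.2 294.4 172.   -0.3]
  rz 7.2  sh 13.71 -1.11 -0.03  rows 3.3
  rz 7.2  sh 13.46 -2.83 -0.03  rows 3.3
  rz 7.2  sh 13.00 -4.50 -0.03  rows 3.3
```

View pics/s4b.png

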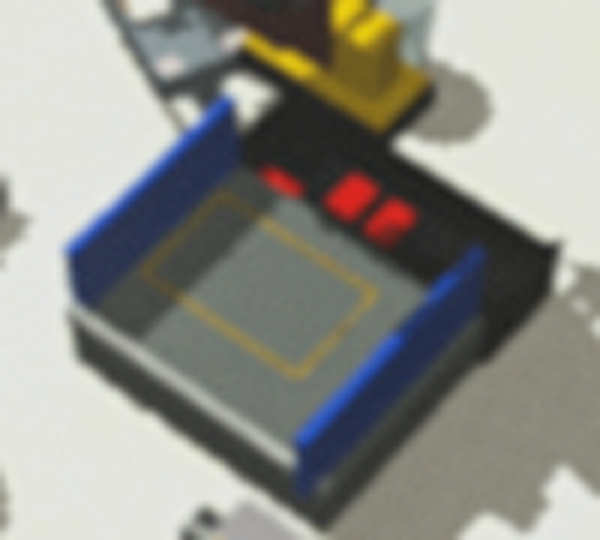

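Call:
move_arm(rows=[[0, 0, 7.2, 13.71, -1.11, 0, -1], [0, 0, 7.2, 13.71, -1.11, 0, -1], [0, 0, 7.2, 13.71, -1.11, 0, -1], [0, 0, 7.2, 13.71, -1.11, 0, -1], [0, 0, 7.2, 13.71, -1.11, 0, -1]])

```text
time: 13.0
tcp_pos: [412.8, 24.7, 168.7]
ee_rot: [0.733, 0.681, -0.002, -0.003]
force: [-0.3, -1.2, -0.8]
opening: 0.297
```

Call:
move_arm(rows=[[0, 0, 7.2, 13.46, -2.83, 0, -1], [0, 0, 7.2, 13.46, -2.83, 0, -1], [0, 0, 7.2, 13.46, -2.83, 0, -1], [0, 0, 7.2, 13.46, -2.83, 0, -1], [0, 0, 7.2, 13.46, -2.83, 0, -1]])

```text
time: 13.42
tcp_pos: [396.9, 160.1, 169.4]
ee_rot: [0.774, 0.633, -0.001, -0.001]
force: [-0.7, -0.1, -0.7]
opening: 0.294
```

Call:
move_arm(rows=[[0, 0, 7.2, 13, -4.5, 0, -1], [0, 0, 7.2, 13, -4.5, 0, -1], [0, 0, 7.2, 13, -4.5, 0, -1], [0, 0, 7.2, 13, -4.5, 0, -1], [0, 0, 7.2, 13, -4.5, 0, -1]])

```text
time: 13.83
tcp_pos: [380.5, 296.3, 169.6]
ee_rot: [0.812, 0.583, -0.0, -0.0]
force: [0.9, -0.1, -0.8]
opening: 0.295
```

Call:
move_arm(rows=[[0, 0, 0, 0, 0, 0, -1], [0, 0, 0, 0, 0, 0, -1], [0, 0, 0, 0, 0, 0, -1], [0, 0, 0, 0, 0, 0, -1]])

```text
time: 14.17
tcp_pos: [380.4, 292.6, 170.5]
ee_rot: [0.814, 0.581, -0.001, 0.0]
force: [0.7, 0.0, -1.5]
opening: 0.293
```

```bash
python3 - <<'E'
from m import *
np.set_printoptions(precision=2,suppress=True)
print(cur());plan([383,292,45,-.32])
snap('top','t5')
E
```

```text
[380.41 292.62 171.18  -0.33]
-> [383.   292.    45.    -0.32]
  rz -0.6  sh 0.03 0.26 12.62  rows 3.0
```

Contact is expected at TCP z ≈ 40; descend to 41, settle, then release.

Call:
move_arm(rows=[[0, 0, -0.6, 0, 0.26, 4, -1], [0, 0, -0.6, 0, 0.26, 8, -1], [0, 0, -0.6, 0, 0.26, 11, -1], [0, 0, -0.6, 0, 0.26, 12.5, -1], [0, 0, -0.6, 0, 0.26, 12.9, -1]])

```text
time: 14.63
tcp_pos: [380.6, 291.1, 39.7]
ee_rot: [0.81, 0.586, -0.003, -0.0]
force: [-9.7, -6.8, 39.7]
opening: 0.295
```

Call:
move_arm(rows=[[0, 0, 0, 0, 0, 0.1, -1], [0, 0, 0, 0, 0, 0.1, -1], [0, 0, 0, 0, 0, 0.1, -1], [0, 0, 0, 0, 0, 0.1, -1]])

```text
time: 14.97
tcp_pos: [383.6, 293.6, 41.7]
ee_rot: [0.81, 0.586, 0.001, 0.0]
force: [-0.1, 1.3, -1.7]
opening: 0.299
```

Call:
move_arm(rows=[[0, 0, 0, 0, 0, 0, -0.2], [0, 0, 0, 0, 0, 0, 0.2], [0, 0, 0, 0, 0, 0, 0.2], [0, 0, 0, 0, 0, 0, 0.2], [0, 0, 0, 0, 0, 0, 0.2]])

```text
time: 15.38
tcp_pos: [382.8, 293.4, 41.0]
ee_rot: [0.81, 0.586, 0.0, 0.0]
force: [-0.9, 0.9, 0.6]
opening: 0.591
```

Call:
move_arm(rows=[[0, 0, 0, 0, 0, -4, 0.2], [0, 0, 0, 0, 0, -8, 0.2], [0, 0, 0, 0, 0, -12, 0.6], [0, 0, 0, 0, 0, -12, 1], [0, 0, 0, 0, 0, -12, 1]])

```text
time: 15.8
tcp_pos: [384.4, 294.4, 163.2]
ee_rot: [0.81, 0.586, 0.003, 0.0]
force: [-0.7, -0.4, -0.7]
opening: 0.791
```

```bash
python3 - <<'E'
from m import *
plan([589,329,170,1.883-1.5708])
E
```

```text
-> [589.  329.  170.    0.3]
  rz -18.0  sh 4.84 9.18 -0.30  rows 2.5
  rz -18.0  sh 1.76 10.22 -0.30  rows 2.5
```

```bash
python3 - <<'E'
from m import *
snap('top','t6')
def rp(c,yaw,z,L=110,W=68):
    d=R.from_euler('z',yaw).as_matrix(); return [np.r_[c,z]+d@np.array([a*L/2,b*W/2,0]) for a,b in((1,1),(-1,1),(-1,-1),(1,-1))]
overlay('top','t6','t6b',(60,130,400,290),2.35,[(rp(*q,50),(0,255,255)) for q in (((589.1,329.2),1.882),((459.3,442.6),2.942),((396.7,-281.1),-1.93))]+[(rp((384.4,289.9),1.26,4,130,60),(255,255,255))]+model(40)[:1])
E
```

```text
(no output)
```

View pics/t6b.png

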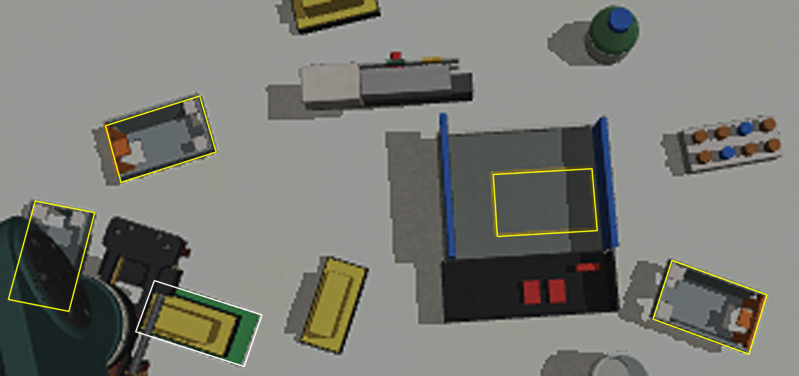

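Call:
move_arm(rows=[[0, 0, -18, 4.84, 9.18, -0.3, 1], [0, 0, -18, 4.84, 9.18, -0.3, 1], [0, 0, -18, 4.84, 9.18, -0.3, 1], [0, 0, -18, 4.84, 9.18, -0.3, 1], [0, 0, -18, 4.84, 9.18, -0.3, 1]])

```text
time: 16.27
tcp_pos: [484.5, 310.0, 161.4]
ee_rot: [0.709, 0.705, -0.002, -0.001]
force: [0.1, -0.9, 0.3]
opening: 1.003
```

Call:
move_arm(rows=[[0, 0, -18, 1.76, 10.22, -0.3, 1], [0, 0, -18, 1.76, 10.22, -0.3, 1], [0, 0, -18, 1.76, 10.22, -0.3, 1], [0, 0, -18, 1.76, 10.22, -0.3, 1], [0, 0, -18, 1.76, 10.22, -0.3, 1]])

```text
time: 16.68
tcp_pos: [585.5, 327.3, 164.9]
ee_rot: [0.59, 0.807, -0.002, -0.001]
force: [-0.2, -1.1, -0.7]
opening: 1.0
```

Call:
move_arm(rows=[[0, 0, 0, 0, 0, 0, 1], [0, 0, 0, 0, 0, 0, 1], [0, 0, 0, 0, 0, 0, 1], [0, 0, 0, 0, 0, 0, 1]])

```text
time: 17.02
tcp_pos: [586.0, 327.8, 166.9]
ee_rot: [0.589, 0.808, -0.0, -0.0]
force: [-0.7, -0.2, 1.1]
opening: 0.997
```

```bash
python3 - <<'E'
from m import *
np.set_printoptions(precision=2,suppress=True)
print(cur());plan([589.1,329.2,23,1.882-1.5708])
E
```

```text
[586.03 327.84 167.63   0.31]
-> [589.1  329.2   23.     0.31]
  rz -0.0  sh 0.04 0.33 14.46  rows 3.5
```

Call:
move_arm(rows=[[0, 0, 0, 0.04, 0.33, 4, 1], [0, 0, 0, 0.04, 0.33, 8, 1], [0, 0, 0, 0.04, 0.33, 11.5, 1], [0, 0, 0, 0.04, 0.33, 13.5, 1], [0, 0, 0, 0.04, 0.33, 14.4, 1]])

```text
time: 17.43
tcp_pos: [587.3, 328.1, 19.3]
ee_rot: [0.589, 0.808, -0.003, -0.002]
force: [0.1, 0.6, 0.8]
opening: 0.998
```

Call:
move_arm(rows=[[0, 0, 0, 0, 0, 0, 1], [0, 0, 0, 0, 0, 0, 0.6], [0, 0, 0, 0, 0, 0, -1], [0, 0, 0, 0, 0, 0, -1], [0, 0, 0, 0, 0, 0, -1]])

```text
time: 17.85
tcp_pos: [592.1, 330.1, 25.1]
ee_rot: [0.589, 0.808, 0.002, 0.001]
force: [-0.0, 0.7, 3.6]
opening: 0.772
```

Call:
move_arm(rows=[[0, 0, 0, 0, 0, 0, -1], [0, 0, 0, 0, 0, 0, -1], [0, 0, 0, 0, 0, 0, -1], [0, 0, 0, 0, 0, 0, -1]])

```text
time: 18.18
tcp_pos: [592.1, 330.1, 25.0]
ee_rot: [0.589, 0.808, 0.002, 0.001]
force: [0.5, 0.4, 6.3]
opening: 0.774
```

```bash
python3 - <<'E'
from m import *
np.set_printoptions(precision=2,suppress=True)
c=cur();print(c); h=st(0,0,0);plan([c[0],c[1],170,c[3]],[h[0],h[1],170,.05])
E
```

```text
[592.07 330.08  25.73   0.31]
-> [592.07 330.08 170.     0.31]
  rz -0.0  sh 0.00 0.00 -14.43  rows 3.5
-> [ 514.2  -102.8   170.      0.05]
  rz 5.0  sh -12.94 -6.88 -0.00  rows 3.5
  rz 5.0  sh -13.49 -5.73 -0.00  rows 3.5
  rz 5.0  sh -13.94 -4.54 -0.00  rows 3.5
```

Call:
move_arm(rows=[[0, 0, 0, 0, 0, -4, -1], [0, 0, 0, 0, 0, -8, -1], [0, 0, 0, 0, 0, -12, -1], [0, 0, 0, 0, 0, -14.4, -1], [0, 0, 0, 0, 0, -14.4, -1]])

```text
time: 18.6
tcp_pos: [594.0, 331.0, 174.2]
ee_rot: [0.589, 0.808, 0.005, 0.003]
force: [0.0, 0.8, -2.7]
opening: 0.773
```

Call:
move_arm(rows=[[0, 0, 5, -12.94, -6.88, 0, -1], [0, 0, 5, -12.94, -6.88, 0, -1], [0, 0, 5, -12.94, -6.88, 0, -1], [0, 0, 5, -12.94, -6.88, 0, -1], [0, 0, 5, -12.94, -6.88, 0, -1]])

```text
time: 19.02
tcp_pos: [561.8, 180.4, 165.7]
ee_rot: [0.625, 0.781, -0.002, -0.001]
force: [-0.2, 0.2, -1.7]
opening: 0.77
```

Call:
move_arm(rows=[[0, 0, 5, -13.49, -5.73, 0, -1], [0, 0, 5, -13.49, -5.73, 0, -1], [0, 0, 5, -13.49, -5.73, 0, -1], [0, 0, 5, -13.49, -5.73, 0, -1], [0, 0, 5, -13.49, -5.73, 0, -1]])

```text
time: 19.43
tcp_pos: [536.9, 37.4, 166.1]
ee_rot: [0.659, 0.753, -0.001, -0.0]
force: [0.1, -0.8, -1.9]
opening: 0.774
```

Call:
move_arm(rows=[[0, 0, 5, -13.94, -4.54, 0, -1], [0, 0, 5, -13.94, -4.54, 0, -1], [0, 0, 5, -13.94, -4.54, 0, -1], [0, 0, 5, -13.94, -4.54, 0, -1], [0, 0, 5, -13.94, -4.54, 0, -1]])

```text
time: 19.85
tcp_pos: [512.2, -106.5, 166.4]
ee_rot: [0.691, 0.723, -0.001, 0.0]
force: [0.7, -0.1, -2.1]
opening: 0.773
```

Call:
move_arm(rows=[[0, 0, 0, 0, 0, 0, -1], [0, 0, 0, 0, 0, 0, -1], [0, 0, 0, 0, 0, 0, -1], [0, 0, 0, 0, 0, 0, -1], [0, 0, 0, 0, 0, 0, -1]])

```text
time: 20.27
tcp_pos: [512.5, -102.3, 166.8]
ee_rot: [0.689, 0.725, 0.0, -0.0]
force: [-0.4, -0.4, -1.9]
opening: 0.77
```

```bash
python3 - <<'E'
from m import *
np.set_printoptions(precision=3,suppress=True)
c=cur();print(c); h=st(0,0,0);plan([h[0],h[1],85,.05],[h[0],h[1],72,.05])
E
```

```text
[ 512.489 -102.273  167.478    0.051]
-> [ 514.2  -102.8    85.      0.05]
  rz 0.0  sh -0.06 0.17 8.25  rows 2.0
-> [ 514.2  -102.8    72.      0.05]
  rz -0.0  sh 0.00 0.00 1.30  rows 0.3
```

Call:
move_arm(rows=[[0, 0, 0, -0.06, 0.17, 3.5, -1], [0, 0, 0, -0.06, 0.17, 7, -1], [0, 0, 0, -0.06, 0.17, 8.8, -1], [0, 0, 0, -0.06, 0.17, 9, -1], [0, 0, 0, -0.06, 0.17, 9, -1]])

```text
time: 20.68
tcp_pos: [513.2, -103.2, 76.0]
ee_rot: [0.689, 0.724, -0.001, -0.001]
force: [0.5, -0.9, -1.7]
opening: 0.771
```

Call:
move_arm(rows=[[0, 0, 0, 0, 0, 0, -1], [0, 0, 0, 0, 0, 0.1, -1], [0, 0, 0, 0, 0, 0.3, -1], [0, 0, 0, 0, 0, 0.5, -1], [0, 0, 0, 0, 0, 0.5, -1]])

```text
time: 21.1
tcp_pos: [514.3, -104.1, 72.3]
ee_rot: [0.69, 0.724, 0.0, 0.0]
force: [0.4, 0.4, -2.2]
opening: 0.773
```

Call:
move_arm(rows=[[0, 0, 0, 0, 0, 0, -1], [0, 0, 0, 0, 0, 0, -1], [0, 0, 0, 0, 0, 0, -1]])

```text
time: 21.35
tcp_pos: [514.1, -104.0, 72.0]
ee_rot: [0.69, 0.724, -0.0, 0.0]
force: [-0.0, 0.9, -1.9]
opening: 0.77
```

Call:
move_arm(rows=[[0, 0, 0, 0.1, 0, 0.1, -1], [0, 0, 0, 0.1, 0, 0.2, -1], [0, 0, 0, 0.1, 0, 0.2, -1], [0, 0, 0, 0.1, 0, 0.2, -1]])

```text
time: 21.68
tcp_pos: [514.0, -103.0, 70.1]
ee_rot: [0.69, 0.724, 0.0, 0.0]
force: [-0.6, 0.9, 2.9]
opening: 0.775
```

Call:
move_arm(rows=[[0, 0, 0, 0, 0, 0, 0.6], [0, 0, 0, 0, 0, 0, 0.8], [0, 0, 0, 0, 0, 0, 1], [0, 0, 0, 0, 0, 0, 1], [0, 0, 0, 0, 0, 0, 1]])

```text
time: 22.1
tcp_pos: [514.0, -103.0, 69.8]
ee_rot: [0.69, 0.724, -0.0, 0.0]
force: [0.5, -0.2, -0.4]
opening: 0.996
```

Call:
move_arm(rows=[[0, 0, 0, 0, 0, -3, 1], [0, 0, 0, 0, 0, -6, 1], [0, 0, 0, 0, 0, -9, 1], [0, 0, 0, 0, 0, -12, 1], [0, 0, 0, 0, 0, -12, 1]])

```text
time: 22.52
tcp_pos: [517.7, -104.2, 195.5]
ee_rot: [0.69, 0.724, 0.002, 0.005]
force: [1.4, -0.4, -0.6]
opening: 1.002
```

Call:
move_arm(rows=[[0, 0, 0, 0, 0, 0, 1], [0, 0, 0, 0, 0, 0, 1], [0, 0, 0, 0, 0, 0, 1], [0, 0, 0, 0, 0, 0, 1]])

```text
time: 22.85
tcp_pos: [512.9, -102.6, 188.4]
ee_rot: [0.69, 0.724, -0.001, -0.001]
force: [-0.5, -0.6, 0.7]
opening: 1.0
```

```bash
python3 - <<'E'
from m import *
np.set_printoptions(precision=2,suppress=True)
print(cur());plan([396.7,-281.1,190,-1.93+1.5708])
E
```

```text
[ 512.89 -102.63  189.05    0.05]
-> [ 396.7  -281.1   190.     -0.36]
  rz 11.7  sh -8.63 -6.24 -0.05  rows 2.6
  rz 11.7  sh -9.71 -4.36 -0.05  rows 2.6
```

```bash
python3 - <<'E'
from m import *
snap('top','t7')
a=cv2.imread('pics/t6.png').astype(int);b=cv2.imread('pics/t7.png').astype(int)
for n,(x0,y0,x1,y1) in dict(C=(333,235,390,285),B=(60,212,103,264),mat=(115,245,175,290)).items():
    print(n,np.abs(a-b)[y0:y1,x0:x1].mean(),(np.abs(a-b)[y0:y1,x0:x1].max(2)>40).mean())
c=cv2.imread('pics/top0.png').astype(int);print(np.abs(c-b)[212:264,60:103].mean(),(np.abs(c-b)[212:264,60:103].max(2)>40).mean())
E
```

```text
C 48.653684210526315 0.46210526315789474
B 59.21765056648778 0.5760286225402504
mat 33.294074074074075 0.4885185185185185
21.52638640429338 0.0022361359570661895
```

Call:
move_arm(rows=[[0, 0, 11.7, -8.63, -6.24, 0, 1], [0, 0, 11.7, -8.63, -6.24, 0, 1], [0, 0, 11.7, -8.63, -6.24, 0, 1], [0, 0, 11.7, -8.63, -6.24, 0, 1]])

```text
time: 23.23
tcp_pos: [453.4, -194.9, 189.0]
ee_rot: [0.761, 0.649, -0.001, -0.001]
force: [-0.0, -0.5, -0.1]
opening: 0.999
```

Call:
move_arm(rows=[[0, 0, 11.7, -9.71, -4.36, 0, 1], [0, 0, 11.7, -9.71, -4.36, 0, 1], [0, 0, 11.7, -9.71, -4.36, 0, 1], [0, 0, 11.7, -9.71, -4.36, 0, 1]])

```text
time: 23.57
tcp_pos: [396.3, -284.1, 189.4]
ee_rot: [0.823, 0.568, -0.001, 0.0]
force: [0.1, 0.2, 0.6]
opening: 1.002
```

Call:
move_arm(rows=[[0, 0, 0, 0, 0, 0, 1], [0, 0, 0, 0, 0, 0, 1], [0, 0, 0, 0, 0, 0, 1], [0, 0, 0, 0, 0, 0, 1]])

```text
time: 23.9
tcp_pos: [398.4, -280.2, 189.7]
ee_rot: [0.822, 0.57, 0.0, -0.0]
force: [0.8, 0.9, 0.3]
opening: 1.002
```

```bash
python3 - <<'E'
from m import *
np.set_printoptions(precision=2,suppress=True)
print(cur());plan([396.7,-281.1,60,-1.93+1.5708]);plan([396.7,-281.1,24,-1.93+1.5708])
E
```

```text
[ 398.37 -280.21  190.39   -0.36]
-> [ 396.7  -281.1    60.     -0.36]
  rz 0.1  sh -0.14 -0.13 13.04  rows 3.1
-> [ 396.7  -281.1    24.     -0.36]
  rz 0.1  sh -0.14 -0.13 16.64  rows 4.0
```

```bash
python3 - <<'E'
from m import *
snap('scene','s8')
a=cv2.resize(cv2.imread('pics/t7.png')[130:300,60:400],None,fx=2.35,fy=2.35)
b=cv2.resize(cv2.imread('pics/s8.png')[90:190,180:400],None,fx=1.9,fy=1.9)
c=np.zeros((600,800,3),np.uint8);c[:a.shape[0],:a.shape[1]]=a[:,:800];c[405:405+b.shape[0],:b.shape[1]]=b[:195]
cv2.imwrite('pics/v8.png',c)
E
```

```text
(no output)
```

View pics/v8.png

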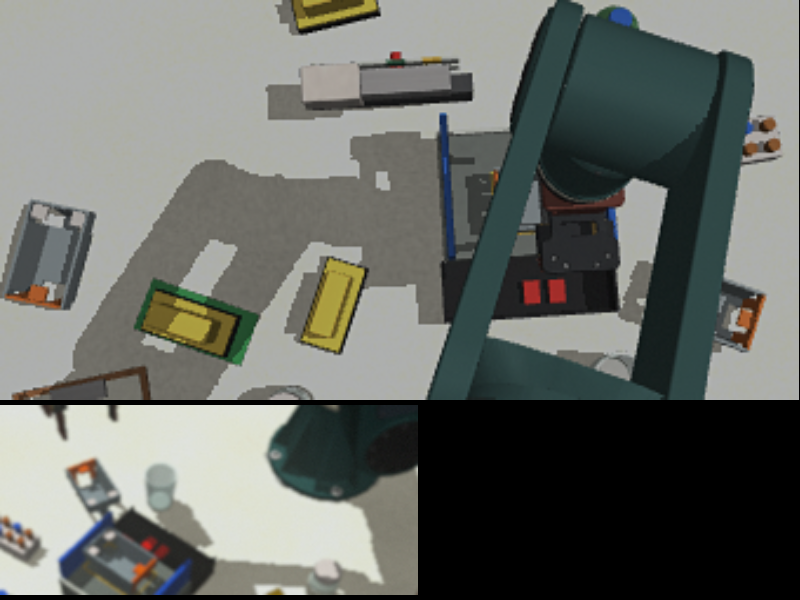

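Call:
move_arm(rows=[[0, 0, 0, -0.14, -0.13, 4, 1], [0, 0, 0, -0.14, -0.13, 8, 1], [0, 0, 0, -0.14, -0.13, 12, 1], [0, 0, 0, -0.14, -0.13, 15, 1], [0, 0, 0, -0.14, -0.13, 16.5, 1]])

```text
time: 24.37
tcp_pos: [394.8, -280.0, 21.7]
ee_rot: [0.822, 0.57, -0.0, -0.002]
force: [-0.4, 1.0, 0.1]
opening: 1.0
```

Call:
move_arm(rows=[[0, 0, 0, 0, 0, 0, 1], [0, 0, 0, 0, 0, 0, 0.8], [0, 0, 0, 0, 0, 0, -1], [0, 0, 0, 0, 0, 0, -1], [0, 0, 0, 0, 0, 0, -1]])

```text
time: 24.78
tcp_pos: [397.2, -283.1, 26.4]
ee_rot: [0.822, 0.569, 0.0, 0.002]
force: [1.1, 1.0, 3.0]
opening: 0.77
```

Call:
move_arm(rows=[[0, 0, 0, 0, 0, 0, -1], [0, 0, 0, 0, 0, 0, -1], [0, 0, 0, 0, 0, 0, -1], [0, 0, 0, 0, 0, 0, -1]])

```text
time: 25.12
tcp_pos: [397.2, -283.1, 26.4]
ee_rot: [0.822, 0.569, 0.0, 0.002]
force: [1.0, 0.8, 7.6]
opening: 0.769
```

```bash
python3 - <<'E'
from m import *
np.set_printoptions(precision=2,suppress=True)
c=cur();print(c); u=np.array([np.cos(-1.93),np.sin(-1.93)]); print('along tote x: tcp-tote',(c[:2]-[396.7,-281.1])@u)
h=st(0,0,0);plan([c[0],c[1],215,c[3]],[h[0],h[1],215,.05])
E
```

```text
[ 397.21 -283.09   27.05   -0.36]
along tote x: tcp-tote 1.6847054762183853
-> [ 397.21 -283.09  215.     -0.36]
  rz -0.0  sh 0.00 0.00 -18.79  rows 4.5
-> [ 514.2  -102.8   215.      0.05]
  rz -11.7  sh 10.50 2.30 -0.00  rows 2.6
  rz -11.7  sh 9.81 4.39 -0.00  rows 2.6
```

Call:
move_arm(rows=[[0, 0, 0, 0, 0, -4, -1], [0, 0, 0, 0, 0, -8, -1], [0, 0, 0, 0, 0, -12, -1], [0, 0, 0, 0, 0, -16, -1], [0, 0, 0, 0, 0, -18.8, -1]])

```text
time: 25.53
tcp_pos: [396.6, -282.8, 217.0]
ee_rot: [0.822, 0.569, 0.0, 0.002]
force: [0.8, 0.1, -1.0]
opening: 0.771
```

Call:
move_arm(rows=[[0, 0, -11.7, 10.5, 2.3, 0, -1], [0, 0, -11.7, 10.5, 2.3, 0, -1], [0, 0, -11.7, 10.5, 2.3, 0, -1], [0, 0, -11.7, 10.5, 2.3, 0, -1]])

```text
time: 25.87
tcp_pos: [456.1, -188.6, 213.7]
ee_rot: [0.759, 0.651, 0.001, 0.0]
force: [-0.7, -1.3, -1.4]
opening: 0.773
```

Call:
move_arm(rows=[[0, 0, -11.7, 9.81, 4.39, 0, -1], [0, 0, -11.7, 9.81, 4.39, 0, -1], [0, 0, -11.7, 9.81, 4.39, 0, -1], [0, 0, -11.7, 9.81, 4.39, 0, -1]])

```text
time: 26.2
tcp_pos: [514.9, -99.0, 213.2]
ee_rot: [0.689, 0.725, 0.001, 0.0]
force: [-0.0, -0.4, -1.3]
opening: 0.772
```

Call:
move_arm(rows=[[0, 0, 0, 0, 0, 0, -1], [0, 0, 0, 0, 0, 0, -1], [0, 0, 0, 0, 0, 0, -1], [0, 0, 0, 0, 0, 0, -1], [0, 0, 0, 0, 0, 0, -1]])

```text
time: 26.62
tcp_pos: [512.5, -102.9, 212.9]
ee_rot: [0.69, 0.724, -0.0, 0.0]
force: [-0.1, 0.4, -1.2]
opening: 0.769
```

```bash
python3 - <<'E'
from m import *
np.set_printoptions(precision=3,suppress=True)
print(cur(),arm.state()['opening']);plan([514,-104.5,126,.05])
E
```

```text
[ 512.528 -102.916  213.614    0.047] 0.7694357278513467
-> [ 514.   -104.5   126.      0.05]
  rz -0.2  sh -0.17 0.14 8.76  rows 2.1
```

Call:
move_arm(rows=[[0, 0, 0, -0.17, 0.14, 3, -1], [0, 0, 0, -0.17, 0.14, 6, -1], [0, 0, 0, -0.17, 0.14, 8, -1], [0, 0, 0, -0.17, 0.14, 8.8, -1], [0, 0, 0, -0.17, 0.14, 8.8, -1]])

```text
time: 27.03
tcp_pos: [512.9, -103.6, 123.1]
ee_rot: [0.69, 0.724, -0.001, -0.002]
force: [0.1, 0.2, -3.1]
opening: 0.77
```

Call:
move_arm(rows=[[0, 0, 0, 0, 0, 0, -1], [0, 0, 0, 0, 0, 0, -1], [0, 0, 0, 0, 0, 0, -1], [0, 0, 0, 0, 0, 0, -1], [0, 0, 0, 0, 0, 0, -1]])

```text
time: 27.45
tcp_pos: [515.2, -103.7, 125.8]
ee_rot: [0.69, 0.724, 0.0, 0.001]
force: [0.4, 0.4, -1.9]
opening: 0.77
```

```bash
python3 - <<'E'
from m import *
np.set_printoptions(precision=3,suppress=True)
print(cur(),arm.state()['opening']);plan([514,-104.5,117.5,.05])
E
```

```text
[ 515.202 -103.737  126.495    0.049] 0.7700381081099364
-> [ 514.   -104.5   117.5     0.05]
  rz -0.1  sh -0.07 -0.12 0.90  rows 0.2
```

Call:
move_arm(rows=[[0, 0, 0, -0.07, -0.1, 0.2, -1], [0, 0, 0, -0.07, -0.1, 0.4, -1], [0, 0, 0, -0.07, -0.1, 0.6, -1], [0, 0, 0, -0.07, -0.1, 0.8, -1], [0, 0, 0, -0.07, -0.1, 0.8, -1]])

```text
time: 27.87
tcp_pos: [513.2, -104.2, 116.3]
ee_rot: [0.69, 0.724, -0.0, -0.0]
force: [1.0, -0.3, -2.8]
opening: 0.771
```

Call:
move_arm(rows=[[0, 0, 0, 0, 0, 0.1, -1], [0, 0, 0, 0, 0, 0.2, -1], [0, 0, 0, 0, 0, 0.2, -1], [0, 0, 0, 0, 0, 0.2, -1]])

```text
time: 28.2
tcp_pos: [513.7, -104.3, 115.4]
ee_rot: [0.69, 0.724, -0.0, 0.0]
force: [-1.3, -0.1, 5.4]
opening: 0.772
```

Call:
move_arm(rows=[[0, 0, 0, 0, 0, 0.1, -1], [0, 0, 0, 0, 0, 0.1, -1], [0, 0, 0, 0, 0, 0.1, -1]])

```text
time: 28.45
tcp_pos: [513.7, -104.3, 115.3]
ee_rot: [0.69, 0.724, 0.0, 0.0]
force: [-4.9, 0.8, 15.9]
opening: 0.773
```

Call:
move_arm(rows=[[0, 0, 0, 0, 0, -0.1, 0.6], [0, 0, 0, 0, 0, -0.1, 0.8], [0, 0, 0, 0, 0, -0.1, 1], [0, 0, 0, 0, 0, -0.1, 1], [0, 0, 0, 0, 0, -0.1, 1]])

```text
time: 28.87
tcp_pos: [513.6, -104.3, 114.6]
ee_rot: [0.69, 0.724, -0.0, -0.0]
force: [0.5, 0.0, 0.3]
opening: 0.997
```

Call:
move_arm(rows=[[0, 0, 0, 0, 0, -2, 1], [0, 0, 0, 0, 0, -4, 1], [0, 0, 0, 0, 0, -7, 1], [0, 0, 0, 0, 0, -10, 1], [0, 0, 0, 0, 0, -10, 1]])

```text
time: 29.28
tcp_pos: [517.1, -105.5, 220.1]
ee_rot: [0.69, 0.724, 0.002, 0.004]
force: [0.7, -0.1, 0.6]
opening: 1.002
```

Call:
move_arm(rows=[[0, 0, 0, 0, 0, 0, 1], [0, 0, 0, 0, 0, 0, 1], [0, 0, 0, 0, 0, 0, 1], [0, 0, 0, 0, 0, 0, 1]])

```text
time: 29.62
tcp_pos: [512.6, -104.0, 213.3]
ee_rot: [0.69, 0.724, -0.001, -0.001]
force: [-0.0, 0.6, -0.6]
opening: 0.997
```

```bash
python3 - <<'E'
from m import *
np.set_printoptions(precision=3,suppress=True)
print(cur());plan([459.3,442.6,190,1.371])
snap('top','t9'); a=cv2.imread('pics/top0.png').astype(int);b=cv2.imread('pics/t9.png').astype(int)
print(np.abs(a-b)[212:264,60:103].mean(),(np.abs(a-b)[212:264,60:103].max(2)>40).mean())
E
```

```text
[ 512.573 -103.984  214.025    0.049]
-> [459.3   442.6   190.      1.371]
  rz -25.3  sh 18.28 -0.88 0.80  rows 4.4
  rz -25.3  sh 16.91 7.00 0.80  rows 4.4
  rz -25.3  sh 12.31 13.55 0.80  rows 4.4
21.96258199165176 0.005366726296958855
```

Call:
move_arm(rows=[[0, 0, -25.3, 18.28, -0.88, 0.8, 1], [0, 0, -25.3, 18.28, -0.88, 0.8, 1], [0, 0, -25.3, 18.28, -0.88, 0.8, 1], [0, 0, -25.3, 18.28, -0.88, 0.8, 1], [0, 0, -25.3, 18.28, -0.88, 0.8, 1]])

```text
time: 30.08
tcp_pos: [494.0, 81.8, 205.8]
ee_rot: [0.512, 0.859, 0.0, -0.002]
force: [-0.7, -0.4, 0.1]
opening: 0.997
```

Call:
move_arm(rows=[[0, 0, -25.3, 16.91, 7, 0.8, 1], [0, 0, -25.3, 16.91, 7, 0.8, 1], [0, 0, -25.3, 16.91, 7, 0.8, 1], [0, 0, -25.3, 16.91, 7, 0.8, 1], [0, 0, -25.3, 16.91, 7, 0.8, 1]])

```text
time: 30.5
tcp_pos: [476.7, 264.3, 197.8]
ee_rot: [0.311, 0.95, 0.0, -0.001]
force: [0.1, 0.6, -1.0]
opening: 0.998
```

Call:
move_arm(rows=[[0, 0, -25.3, 12.31, 13.55, 0.8, 1], [0, 0, -25.3, 12.31, 13.55, 0.8, 1], [0, 0, -25.3, 12.31, 13.55, 0.8, 1], [0, 0, -25.3, 12.31, 13.55, 0.8, 1], [0, 0, -25.3, 12.31, 13.55, 0.8, 1]])

```text
time: 30.92
tcp_pos: [458.6, 446.9, 189.5]
ee_rot: [0.096, 0.995, 0.001, -0.001]
force: [0.6, -0.7, 0.4]
opening: 0.998
```

Call:
move_arm(rows=[[0, 0, 0, 0, 0, 0, 1], [0, 0, 0, 0, 0, 0, 1], [0, 0, 0, 0, 0, 0, 1], [0, 0, 0, 0, 0, 0, 1]])

```text
time: 31.25
tcp_pos: [460.1, 440.3, 190.6]
ee_rot: [0.099, 0.995, -0.001, -0.0]
force: [-0.4, -0.1, 1.0]
opening: 0.997
```

```bash
python3 - <<'E'
from m import *
np.set_printoptions(precision=2,suppress=True)
print(cur());plan([459.3,442.6,25,1.371])
snap('top','t10');snap('scene','s10')
a=cv2.resize(cv2.imread('pics/t10.png')[150:270,215:345],None,fx=3.5,fy=3.5,interpolation=cv2.INTER_CUBIC)
b=cv2.resize(cv2.imread('pics/s10.png')[110:230,195:285],None,fx=3.5,fy=3.5,interpolation=cv2.INTER_CUBIC)
d=cv2.resize(cv2.imread('pics/s10.png')[200:320,300:460],None,fx=1.4,fy=1.4)
c=np.zeros((600,800,3),np.uint8);c[:420,:455]=a;c[:420,460:775]=b;c[425:425+168,:224]=d;cv2.imwrite('pics/v10.png',c)
E
```

```text
[460.11 440.25 191.31   1.37]
-> [459.3  442.6   25.     1.37]
  rz 0.0  sh 0.13 0.21 16.63  rows 4.0
```

View pics/v10.png

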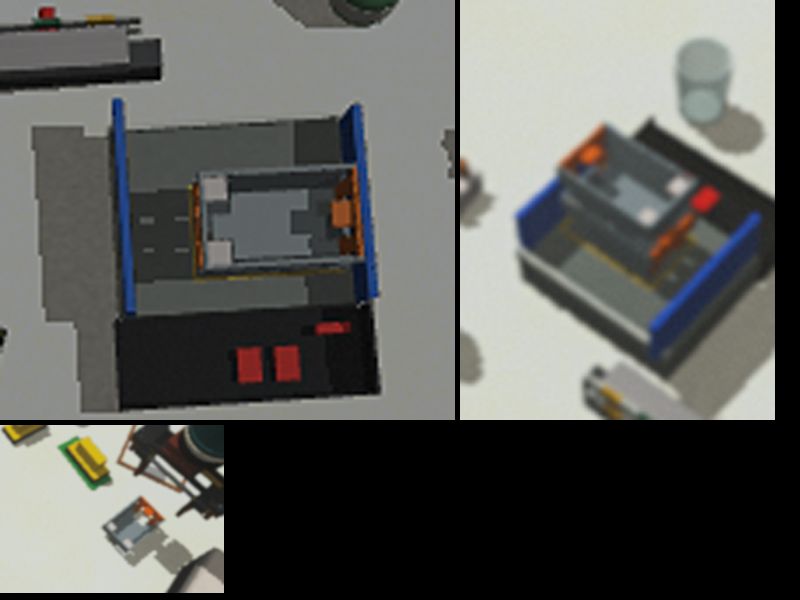

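Call:
move_arm(rows=[[0, 0, 0, 0.13, 0.2, 4, 1], [0, 0, 0, 0.13, 0.2, 8, 1], [0, 0, 0, 0.13, 0.2, 12, 1], [0, 0, 0, 0.13, 0.2, 15, 1], [0, 0, 0, 0.13, 0.2, 16.4, 1]])

```text
time: 31.77
tcp_pos: [457.1, 441.3, 22.9]
ee_rot: [0.099, 0.995, -0.002, -0.002]
force: [-0.2, -0.1, 0.3]
opening: 1.0
```

Call:
move_arm(rows=[[0, 0, 0, 0, 0, 0, 1], [0, 0, 0, 0, 0, 0, 0.8], [0, 0, 0, 0, 0, 0, -1], [0, 0, 0, 0, 0, 0, -1], [0, 0, 0, 0, 0, 0, -1]])

```text
time: 32.18
tcp_pos: [460.6, 445.3, 28.9]
ee_rot: [0.099, 0.995, 0.001, 0.001]
force: [0.6, 1.0, 2.6]
opening: 0.771
```

Call:
move_arm(rows=[[0, 0, 0, 0, 0, 0, -1], [0, 0, 0, 0, 0, 0, -1], [0, 0, 0, 0, 0, 0, -1], [0, 0, 0, 0, 0, 0, -1]])

```text
time: 32.52
tcp_pos: [460.6, 445.4, 28.9]
ee_rot: [0.098, 0.995, 0.001, 0.002]
force: [0.0, -0.6, 6.9]
opening: 0.772
```

```bash
python3 - <<'E'
from m import *
np.set_printoptions(precision=2,suppress=True)
c=cur();print(c); u=np.array([np.cos(2.942),np.sin(2.942)]); print('along tote x: tcp-tote',(c[:2]-[459.3,442.6])@u)
plan([c[0],c[1],200,c[3]],[514,-103,255,.05])
E
```

```text
[460.6  445.35  29.58   1.37]
along tote x: tcp-tote -0.7241954188241951
-> [460.6  445.35 200.     1.37]
  rz -0.0  sh 0.00 0.00 -17.04  rows 4.1
-> [ 514.   -103.    255.      0.05]
  rz 25.3  sh -5.32 -17.58 -1.83  rows 4.4
  rz 25.3  sh -12.32 -13.62 -1.83  rows 4.4
  rz 25.3  sh -16.96 -7.05 -1.83  rows 4.4
```

Call:
move_arm(rows=[[0, 0, 0, 0, 0, -3, -1], [0, 0, 0, 0, 0, -7, -1], [0, 0, 0, 0, 0, -11, -1], [0, 0, 0, 0, 0, -15, -1], [0, 0, 0, 0, 0, -17, -1]])

```text
time: 32.93
tcp_pos: [460.6, 445.7, 202.6]
ee_rot: [0.098, 0.995, 0.002, 0.002]
force: [0.2, 0.6, -1.0]
opening: 0.777
```

Call:
move_arm(rows=[[0, 0, 25.3, -5.32, -17.58, -1.83, -1], [0, 0, 25.3, -5.32, -17.58, -1.83, -1], [0, 0, 25.3, -5.32, -17.58, -1.83, -1], [0, 0, 25.3, -5.32, -17.58, -1.83, -1], [0, 0, 25.3, -5.32, -17.58, -1.83, -1]])

```text
time: 33.35
tcp_pos: [476.2, 257.3, 215.9]
ee_rot: [0.316, 0.949, -0.001, 0.0]
force: [0.3, -0.2, -2.2]
opening: 0.773
```

Call:
move_arm(rows=[[0, 0, 25.3, -12.32, -13.62, -1.83, -1], [0, 0, 25.3, -12.32, -13.62, -1.83, -1], [0, 0, 25.3, -12.32, -13.62, -1.83, -1], [0, 0, 25.3, -12.32, -13.62, -1.83, -1], [0, 0, 25.3, -12.32, -13.62, -1.83, -1]])

```text
time: 33.77
tcp_pos: [494.5, 74.6, 234.4]
ee_rot: [0.517, 0.856, -0.001, 0.001]
force: [0.6, -0.6, -2.7]
opening: 0.772
```

Call:
move_arm(rows=[[0, 0, 25.3, -16.96, -7.05, -1.83, -1], [0, 0, 25.3, -16.96, -7.05, -1.83, -1], [0, 0, 25.3, -16.96, -7.05, -1.83, -1], [0, 0, 25.3, -16.96, -7.05, -1.83, -1], [0, 0, 25.3, -16.96, -7.05, -1.83, -1]])

```text
time: 34.18
tcp_pos: [512.6, -108.8, 252.9]
ee_rot: [0.692, 0.722, -0.0, 0.002]
force: [0.7, 1.0, -2.0]
opening: 0.775
```

Call:
move_arm(rows=[[0, 0, 0, 0, 0, 0, -1], [0, 0, 0, 0, 0, 0, -1], [0, 0, 0, 0, 0, 0, -1], [0, 0, 0, 0, 0, 0, -1], [0, 0, 0, 0, 0, 0, -1]])

```text
time: 34.6
tcp_pos: [511.8, -102.6, 251.6]
ee_rot: [0.689, 0.725, -0.0, -0.0]
force: [0.7, 0.2, -1.4]
opening: 0.77
```

```bash
python3 - <<'E'
from m import *
np.set_printoptions(precision=3,suppress=True)
print(cur(),arm.state()['opening']);plan([513.9,-103.3,173,.05])
E
```

```text
[ 511.804 -102.564  252.325    0.051] 0.7695641269172558
-> [ 513.9  -103.3   173.      0.05]
  rz 0.0  sh -0.08 0.21 7.93  rows 1.9
```

Call:
move_arm(rows=[[0, 0, 0, -0.08, 0.2, 3, -1], [0, 0, 0, -0.08, 0.2, 6, -1], [0, 0, 0, -0.08, 0.2, 7.5, -1], [0, 0, 0, -0.08, 0.2, 8, -1], [0, 0, 0, -0.08, 0.2, 8, -1]])

```text
time: 35.02
tcp_pos: [513.2, -103.5, 170.5]
ee_rot: [0.689, 0.725, -0.001, -0.001]
force: [-0.7, 0.4, -1.4]
opening: 0.775
```

Call:
move_arm(rows=[[0, 0, 0, 0, 0, 0, -1], [0, 0, 0, 0, 0, 0, -1], [0, 0, 0, 0, 0, 0, -1], [0, 0, 0, 0, 0, 0, -1], [0, 0, 0, 0, 0, 0, -1]])

```text
time: 35.43
tcp_pos: [514.7, -105.0, 172.6]
ee_rot: [0.69, 0.724, 0.0, 0.001]
force: [0.3, -0.2, -2.1]
opening: 0.769
```

```bash
python3 - <<'E'
from m import *
np.set_printoptions(precision=3,suppress=True)
print(cur(),arm.state()['opening']);plan([513.9,-103.3,164.3,.05])
E
```

```text
[ 514.727 -104.964  173.258    0.049] 0.7689410789340243
-> [ 513.9  -103.3   164.3     0.05]
  rz -0.1  sh 0.17 -0.07 0.90  rows 0.2
```

Call:
move_arm(rows=[[0, 0, 0, 0.17, -0.07, 0.2, -1], [0, 0, 0, 0.17, -0.07, 0.4, -1], [0, 0, 0, 0.17, -0.07, 0.6, -1], [0, 0, 0, 0.17, -0.07, 0.8, -1], [0, 0, 0, 0.17, -0.07, 0.8, -1]])

```text
time: 35.85
tcp_pos: [513.1, -103.0, 163.2]
ee_rot: [0.69, 0.724, -0.0, -0.0]
force: [-0.7, -0.1, -1.2]
opening: 0.773
```

Call:
move_arm(rows=[[0, 0, 0, 0, 0, 0.1, -1], [0, 0, 0, 0, 0, 0.2, -1], [0, 0, 0, 0, 0, 0.2, -1], [0, 0, 0, 0, 0, 0.2, -1]])

```text
time: 36.18
tcp_pos: [513.5, -103.1, 161.8]
ee_rot: [0.69, 0.724, -0.0, 0.0]
force: [-0.2, 0.2, -0.2]
opening: 0.771
```

Call:
move_arm(rows=[[0, 0, 0, 0, 0, 0.1, -1], [0, 0, 0, 0, 0, 0.1, -1], [0, 0, 0, 0, 0, 0.1, -1]])

```text
time: 36.43
tcp_pos: [513.6, -103.1, 161.8]
ee_rot: [0.69, 0.724, 0.0, 0.0]
force: [-2.3, 1.3, 9.3]
opening: 0.769
```

Contact at the predicted 161.8 (standing, not nested). Release and go over the retainer grip.

Call:
move_arm(rows=[[0, 0, 0, 0, 0, -0.1, 0.6], [0, 0, 0, 0, 0, -0.1, 0.8], [0, 0, 0, 0, 0, -0.1, 1], [0, 0, 0, 0, 0, -0.1, 1], [0, 0, 0, 0, 0, -0.1, 1]])

```text
time: 36.85
tcp_pos: [513.4, -103.1, 161.6]
ee_rot: [0.69, 0.724, -0.0, -0.0]
force: [-0.2, 0.8, -1.2]
opening: 0.997
```

Call:
move_arm(rows=[[0, 0, 0, 0, 0, -2, 1], [0, 0, 0, 0, 0, -4, 1], [0, 0, 0, 0, 0, -7, 1], [0, 0, 0, 0, 0, -8, 1], [0, 0, 0, 0, 0, -8, 1]])

```text
time: 37.27
tcp_pos: [515.4, -103.8, 244.4]
ee_rot: [0.69, 0.724, 0.001, 0.003]
force: [-0.0, 0.2, -0.1]
opening: 1.003
```

Call:
move_arm(rows=[[0, 0, 0, 0, 0, 0, 1], [0, 0, 0, 0, 0, 0, 1], [0, 0, 0, 0, 0, 0, 0.5], [0, 0, 0, 0, 0, 0, 0.5]])

```text
time: 37.6
tcp_pos: [512.6, -102.9, 240.3]
ee_rot: [0.69, 0.724, -0.001, -0.001]
force: [0.2, -0.0, 0.6]
opening: 0.886
```

```bash
python3 - <<'E'
from m import *
print(cur());plan([651.5,61,240,.05],[651.5,61,115,.05])
E
```

```text
[ 512.6 -102.9  241.     0. ]
-> [651.5  61.  240.    0.1]
  rz -0.0  sh 7.84 7.34 0.05  rows 2.6
  rz -0.0  sh 7.84 7.34 0.05  rows 2.6
-> [651.5  61.  115.    0.1]
  rz -0.0  sh 0.00 0.00 12.50  rows 3.0
```

Call:
move_arm(rows=[[0, 0, 0, 7.84, 7.34, 0, 0.5], [0, 0, 0, 7.84, 7.34, 0, 0.5], [0, 0, 0, 7.84, 7.34, 0, 0.5], [0, 0, 0, 15.68, 14.68, 0, 0.5], [0, 0, 0, 15.68, 14.68, 0, 0.5]])

```text
time: 38.02
tcp_pos: [637.0, 43.4, 240.7]
ee_rot: [0.69, 0.724, -0.001, -0.001]
force: [0.7, -0.5, 0.2]
opening: 0.751
```

Call:
move_arm(rows=[[0, 0, 0, 0, 0, 0, 0.5], [0, 0, 0, 0, 0, 0, 0.5], [0, 0, 0, 0, 0, 0, 0.5], [0, 0, 0, 0, 0, 0, 0.5]])

```text
time: 38.35
tcp_pos: [635.7, 41.4, 241.1]
ee_rot: [0.69, 0.724, -0.001, -0.0]
force: [0.1, -0.2, 1.4]
opening: 0.746
```

```bash
python3 - <<'E'
from m import *
np.set_printoptions(precision=2,suppress=True)
print(cur());plan([651.5,61,115,.05])
E
```

```text
[635.68  41.4  241.83   0.05]
-> [651.5   61.   115.     0.05]
  rz -0.1  sh 1.88 1.67 12.68  rows 3.1
```

Call:
move_arm(rows=[[0, 0, 0, 1.9, 1.67, 3, 0.5], [0, 0, 0, 1.9, 1.67, 6, 0.5], [0, 0, 0, 1.9, 1.67, 10, 0.5], [0, 0, 0, 1.9, 1.67, 12.5, 0.5], [0, 0, 0, 1.9, 1.67, 12.5, 0.5]])

```text
time: 38.77
tcp_pos: [647.2, 60.7, 111.1]
ee_rot: [0.69, 0.724, -0.004, -0.004]
force: [-0.7, -0.2, -0.7]
opening: 0.75
```

Call:
move_arm(rows=[[0, 0, 0, 0, 0, 0, 0.5], [0, 0, 0, 0, 0, 0, 0.5], [0, 0, 0, 0, 0, 0, 0.5], [0, 0, 0, 0, 0, 0, 0.5]])

```text
time: 39.1
tcp_pos: [654.2, 61.8, 119.3]
ee_rot: [0.69, 0.724, 0.001, 0.002]
force: [0.2, 0.7, -0.5]
opening: 0.75
```

```bash
python3 - <<'E'
from m import *
np.set_printoptions(precision=2,suppress=True)
print(cur());plan([651.5,61,50,.05])
E
```

```text
[654.2   61.76 119.98   0.05]
-> [651.5   61.    50.     0.05]
  rz -0.1  sh -0.06 -0.27 7.00  rows 1.7
```

Call:
move_arm(rows=[[0, 0, 0, -0.06, -0.2, 2, 0.5], [0, 0, 0, -0.06, -0.2, 4, 0.5], [0, 0, 0, -0.06, -0.2, 6, 0.5], [0, 0, 0, -0.06, -0.2, 6.8, 0.5], [0, 0, 0, -0.06, -0.2, 6.8, 0.5]])

```text
time: 39.52
tcp_pos: [649.7, 61.4, 47.8]
ee_rot: [0.69, 0.724, -0.001, -0.001]
force: [0.8, -0.1, 0.5]
opening: 0.749
```

Call:
move_arm(rows=[[0, 0, 0, 0, 0, 0, 0.5], [0, 0, 0, 0, 0, 0, 0.5], [0, 0, 0, 0, 0, 0, 0.5], [0, 0, 0, 0, 0, 0, 0.5]])

```text
time: 39.85
tcp_pos: [651.6, 61.4, 50.1]
ee_rot: [0.69, 0.724, 0.001, 0.001]
force: [0.3, -1.0, -0.3]
opening: 0.75
```

Call:
move_arm(rows=[[0, 0, 0, 0, 0, 0, -1], [0, 0, 0, 0, 0, 0, -1], [0, 0, 0, 0, 0, 0, -1], [0, 0, 0, 0, 0, 0, -1], [0, 0, 0, 0, 0, 0, -1]])

```text
time: 40.27
tcp_pos: [652.2, 61.4, 49.5]
ee_rot: [0.69, 0.724, 0.001, 0.001]
force: [4.2, 0.7, 2.5]
opening: 0.458
```

Call:
move_arm(rows=[[0, 0, 0, 0, 0, 0, -1], [0, 0, 0, 0, 0, 0, -1], [0, 0, 0, 0, 0, 0, -1], [0, 0, 0, 0, 0, 0, -1], [0, 0, 0, 0, 0, 0, -1]])

```text
time: 40.68
tcp_pos: [652.2, 61.4, 49.5]
ee_rot: [0.69, 0.724, 0.001, 0.001]
force: [5.3, 0.8, 3.0]
opening: 0.461
```

Call:
move_arm(rows=[[0, 0, 0, -0.8, 0, 0, -1], [0, 0, 0, -1.6, 0, 0, -1], [0, 0, 0, -2.4, 0, 0, -1], [0, 0, 0, -3.2, 0, 0, -1], [0, 0, 0, -4.0, 0, 0, -1]])

```text
time: 41.1
tcp_pos: [654.3, 21.6, 49.5]
ee_rot: [0.69, 0.724, 0.001, 0.001]
force: [5.2, 2.6, 3.1]
opening: 0.462
```

Call:
move_arm(rows=[[0, 0, 0, 0, 0, 0, -1], [0, 0, 0, 0, 0, 0, -1], [0, 0, 0, 0, 0, 0, -1], [0, 0, 0, 0, 0, 0, -1]])

```text
time: 41.43
tcp_pos: [654.4, 20.9, 49.5]
ee_rot: [0.69, 0.724, 0.001, 0.001]
force: [5.6, -1.6, 2.8]
opening: 0.46
```

Call:
move_arm(rows=[[0, 0, 0, 0, 0, 0, 0.3], [0, 0, 0, 0, 0, 0, 0.5], [0, 0, 0, 0, 0, 0, 0.5], [0, 0, 0, 0, 0, 0, 0.5]])

```text
time: 41.77
tcp_pos: [652.5, 21.2, 48.9]
ee_rot: [0.69, 0.724, -0.0, -0.0]
force: [0.6, -0.1, 0.1]
opening: 0.718
```

Call:
move_arm(rows=[[0, 0, 0, 0, 0, -3, 0.5], [0, 0, 0, 0, 0, -7, 0.5], [0, 0, 0, 0, 0, -11, 0.5], [0, 0, 0, 0, 0, -15, 0.5], [0, 0, 0, 0, 0, -18, 0.5]])

```text
time: 42.18
tcp_pos: [650.9, 21.7, 230.9]
ee_rot: [0.69, 0.724, -0.001, -0.001]
force: [1.7, -0.3, 0.3]
opening: 0.753
```

Call:
move_arm(rows=[[0, 0, 0, 10, -3, 0, 0.5], [0, 0, 0, 18, -6, 0, 0.5], [0, 0, 0, 18, -6, 0, 0.5], [0, 0, 0, 18, -6, 0, 0.5], [0, 0, 0, 18, -6, 0, 0.5]])

```text
time: 42.6
tcp_pos: [579.1, 201.4, 227.5]
ee_rot: [0.689, 0.725, -0.002, -0.002]
force: [0.3, -0.0, -0.9]
opening: 0.747
```

Call:
move_arm(rows=[[0, 0, 0, 10, -8, 0, 0.5], [0, 0, 0, 10, -8, 0, 0.5], [0, 0, 0, 10, -8, 0, 0.5], [0, 0, 0, 10, -8, 0, 0.5], [0, 0, 0, 10, -8, 0, 0.5]])

```text
time: 43.02
tcp_pos: [495.2, 295.1, 227.6]
ee_rot: [0.688, 0.726, -0.002, -0.001]
force: [0.2, -0.2, 1.1]
opening: 0.753
```

```bash
python3 - <<'E'
from m import *
snap('top','t12');snap('scene','s12')
a=cv2.resize(cv2.imread('pics/t12.png')[130:290,55:400],None,fx=2.3,fy=2.3)
b=cv2.resize(cv2.imread('pics/s12.png')[110:260,190:300],None,fx=1.5,fy=1.5)
d=cv2.resize(cv2.imread('pics/s12.png')[195:260,215:300],None,fx=3.5,fy=3.5,interpolation=cv2.INTER_CUBIC)
e=cv2.resize(cv2.imread('pics/t12.png')[140:180,215:280],None,fx=5,fy=5,interpolation=cv2.INTER_CUBIC)
c=np.zeros((600,800,3),np.uint8);c[:a.shape[0],:793]=a[:,:793]
c[370:595,:165]=b;c[370:597,170:467]=d[:227,:297];c[370:570,470:795]=e
cv2.imwrite('pics/v12.png',c)
E
```

View pics/v12.png

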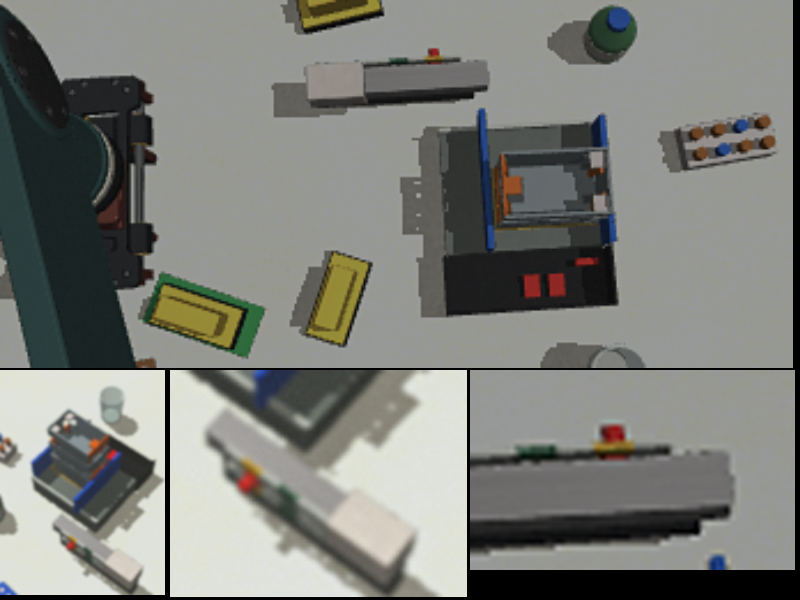

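```bash
python3 - <<'E'
from m import *
def rp(c,yaw,z,L,W):
    d=R.from_euler('z',yaw).as_matrix(); return [np.r_[c,z]+d@np.array([a*L/2,b*W/2,0]) for a,b in((1,1),(-1,1),(-1,-1),(1,-1))]
overlay('top','t12','v13',(105,235,185,295),8,[(rp((384.4,289.9),1.26,4,130,60),(255,255,255)),(rp((383,293),1.25,25,100,48),(255,0,255)),(rp((383,293),1.25,66,70,26),(255,255,0))])
E
```

```text
(no output)
```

View pics/v13.png

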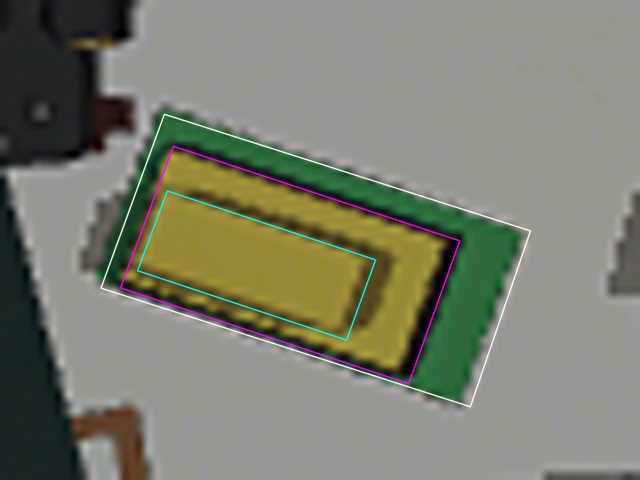

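```bash
python3 -c "
from cell import arm
print(arm.finish_job())"
```

```text
the job is handed in; nothing more can be done
None
```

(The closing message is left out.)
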